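Load, crank shut and pin the cigar mould clamp

TASK

Set every cigar mould on the bench down flat in a lane of its own in the mould clamp, rib up. Then unfold the crank's grip upright and wind the crank clockwise to its stop, so that the bar holds the moulds against the back stop; then lock it: spin the loose collar until its eye is over the housing's index hole, and pass the brass pin down through both until its shoulder sits on the collar. Last, fold the crank's grip flat again; leave the other things on the bench where they are.

Things in the scene. Friction and masses are not known exactly. Their poses are not given: they have to be found in the camera images.
- clamp: mould clamp bolted to the bench: aluminium plate 255 (x) x 353 (y) x 10 mm, origin on the bench under its middle. Its +y half has three open-topped lanes along x, ended by a brass back stop (face at x = +87 mm, top 44 mm above the bench). At its -x -y corner a green gearbox (90 mm square, top 80 mm up) with the crank; at its +x -y corner a brass lock housing (115 x 90 mm, top 44 mm up) with the collar
- lane0 (a point): point on the floor of lane 0, on its centre line, in line with the clamp's origin in x; axes as the clamp's. Lanes are 58 mm wide, dividers 8 mm thick, tops 24 mm and floor 10 mm above the bench. A mould set down centred here has about 20 mm to spare to the open bar and to the back stop
- lane1 (a point): point on the floor of lane 1, on its centre line, in line with the clamp's origin in x; axes as the clamp's. Lanes are 58 mm wide, dividers 8 mm thick, tops 24 mm and floor 10 mm above the bench. A mould set down centred here has about 20 mm to spare to the open bar and to the back stop
- lane2 (a point): point on the floor of lane 2, on its centre line, in line with the clamp's origin in x; axes as the clamp's. Lanes are 58 mm wide, dividers 8 mm thick, tops 24 mm and floor 10 mm above the bench. A mould set down centred here has about 20 mm to spare to the open bar and to the back stop
- bar (a joint): travel in m of the steel clamp bar across the lanes' -x ends, driven by the crank (5.33 mm per rad): 0 = open (face at clamp x = -85 mm), 0.040 = closed (face at x = -45 mm). It moves to clamp +x and pushes the moulds to the back stop; it spans 26 to 44 mm above the bench
- crank (a joint): angle in rad of the crank on the gearbox, about a vertical axis, growing clockwise seen from above, from 0 (open) to its end stop at 7.5 (bar closed, 1.2 turns); starts between 0 and 0.5 and stays where it is left; about 0.2 N m to turn
- crank_axis (a point): on the crank's vertical axis, at the top of the gearbox (80 mm above the bench). The crank arm (12 mm wide, top 105 mm above the bench) reaches 60 mm from this axis to the grip's hinge
- crank_grip (a joint): fold angle in rad of the crank's wooden grip: 0 = folded flat, lying back along the arm towards and past the crank's axis; 1.571 = unfolded, standing upright at the arm's end (stop). Stays where it is left; about 0.25 N m to move
- grip_hinge (a point): the grip's hinge, at the crank arm's outer end, 124 mm above the bench. The grip is a rod 85 mm long from here; all but its first 10 mm is a round wooden sleeve, 20 mm thick, that spins freely on the rod; folded, it has 9 mm of air between it and the arm below
- grip_end (a point): free end of the grip's rod, on its axis
- collar_centre (a point): loose steel collar, dropped in the round bore of the lock housing, in which it spins freely about its vertical axis; this point is on that axis, 51 mm above the bench. x axis points along its lug. Flange 60 mm across and 14 mm thick, resting on the housing; on top a bar grip 46 mm long (along x), 20 mm thick, 58 to 82 mm above the bench
- collar_eye (a point): centre of the round eye (18 mm) through the collar's lug, 42 mm from the collar's axis, at the lug's underside (lug 14 mm thick)
- index_hole (a point): centre of the mouth of the round index hole (18 mm) in the lock housing's top, 44 mm above the bench, 42 mm from the collar's axis towards clamp -x. It is open 34 mm deep
- pin_centre (a point): middle of the upright brass index pin, 97 mm long. From its foot up: pointed shank 12 mm thick, 42 mm long; shoulder 28 mm across, 5 mm thick; round grip 18 mm thick, 50 mm long (to 48.5 mm above this point). It starts loosely standing in a wooden block (80 mm square, 44 mm high), its shoulder on top; seated through the collar, this point is 20 mm above the index hole's mouth
- mould_a_centre (a point): beech cigar mould, may be absent: a block 130 (x) x 50 (y) x 36 mm high with a rib on top across its middle (20 mm in x, 44 mm in y, 30 mm tall); this point is the middle, 33 mm above its underside. The moulds are alike and fit any lane either way round
- mould_b_centre (a point): beech cigar mould, may be absent: a block 130 (x) x 50 (y) x 36 mm high with a rib on top across its middle (20 mm in x, 44 mm in y, 30 mm tall); this point is the middle, 33 mm above its underside. The moulds are alike and fit any lane either way round
- mould_c_centre (a point): beech cigar mould, may be absent: a block 130 (x) x 50 (y) x 36 mm high with a rib on top across its middle (20 mm in x, 44 mm in y, 30 mm tall); this point is the middle, 33 mm above its underside. The moulds are alike and fit any lane either way round
- glue_jar: amber glass jar with black cap, 64 mm across, 90 mm tall; not part of the job
- tub: open blue plastic tub, 84 mm across, 75 mm tall; not part of the job
- brush: hand brush lying on the bench; not part of the job
- rule: plain wooden strip 150 x 30 x 6 mm lying on the bench; not part of the job
- tin: round aluminium tin, 72 mm across, 70 mm tall; not part of the job
- cedar_box: closed cedar box, 160 x 100 x 50 mm; not part of the job
Not all that is in view belongs to the job. What is shaped like the part that bears mould_b_centre but red is not meant. What is shaped like the part that bears collar_centre but green is not meant.

How it is judged:
By the outcome, as a careful person would: the job done as asked, in the order asked, and still so for the second after the job is handed in, with the robot touching nothing.
Of mould_a, mould_b, mould_c only 2 to 3 are there at a start; the rules pass over those that are not, and their reading is None.
At some moment in a run one of mould_a, mould_b, mould_c may be knocked a few centimetres aside while the robot is not near it.
It also fails if it takes over 210 s, if anything falls off the work surface, if the arm or the gripper's body presses on something with over 40 N, if the wrist force passes 120 N, or if a joint passes its speed limit or range.

ROBOT

A 6-joint arm with a two-finger parallel gripper is mounted at the origin on the work surface. World frame = base frame: x ahead of the robot, y to its left, z up, the work surface at z = 0. Lengths are in mm, angles in rad, forces in N, time in s.
With the tool pointing down it reaches from about 275 to 1000 mm from the base axis. Payload 8.4 kg.
Tool frame: the origin (TCP) lies on the mounting face of the last link; the fingertips stand 173 mm ahead of it and the grasp point (between the pads) lies 155 mm ahead of it; z points along the fingers, y is the line along which they close (so a half turn about z gives the same grasp; the last joint's range is limited). The gripper opens to 85 mm and grips with 20 to 120 N. Pads are 22 mm wide; open, the fingers measure 114 mm over their backs; the gripper's body (76 mm by 85 mm) begins 54 mm behind the grasp point. The pads swing forward as they close: fully open they stand 13 mm farther back than shut.
Start: joints at [-1.242, 0.353, 1.633, -0, 1.155, -0.002], TCP at [202.999, -591.118, 404.681] pointing down, gripper open.
Joint ranges: [-2.63, 2.63], [-0.92, 2.1], [0.06, 2.66], [-1.3, 4.44], [0, 2.69], [-3.02, 3.02]. Speed limits (rad/s): [2.22, 2.22, 2.79, 3.14, 3.14, 3.14].

INTERFACE

Orientations are given as [roll, pitch, yaw] about the fixed x, y, z axes, in that order (R = Rz(yaw) Ry(pitch) Rx(roll)).
In Python, from rig import r gives the robot as it stands.
- The arm moves only by the tool apply_moves, never from a script. Its argument "deltas" is a list of rows, each an object with "claw": the gripper command: -1 is fully open, 1 is shut, values between are in proportion; "delta_pos": the shift along the tool's x, y, z in cm, a list of three; "yaw": the turn about the tool's z in rad. In form: [{"claw": claw, "delta_pos": [tx, ty, tz], "yaw": yaw}, ...]. A call has 1 to 8 rows; each row shifts and turns the commanded pose from where the row before left it, along the tool's axes as they then stand; what a row does not reach is not made up. A row lasts 1/8 s, in which the tool goes at most 62.5 mm and 10.7 degrees, less where a joint would pass 70% of its speed; a pose out of reach is approached as far as the arm can. A call with a gripper value outside its range is refused whole. The fingers move at their own pace and stop on an object; "grip_force" is the grip in N (left out, the last holds). Time passes only in rows, so rows that do not move let the fingers close. It gives the time, the measured TCP pose, the force, the opening and the grip force at its end, in the units of the state.
- r.sense(): the state, without advancing time (a new reading comes with each control period).
- r.grab_frame(name): name is "scene" or "top"; returns a dict with "img" (400x640x3 uint8, blue, green, red), "z_map" (400x640 float32, mm along the optical axis (not along the pixel's ray), 0 where there is no reading), "fx", "fy", "cx", "cy" (pixels), "eye" and "rotation" of the camera in the world. Camera axes: x right, y up, looking along -z (the intrinsics and any distortion apply to the point x, -y, -z); pixel columns grow to the right and rows downward; lengths in mm; the calibration is good to about 2 mm. A picture is of the moment at which its call begins.
- r.sign_off(): hands the job in; it is judged then, once.
The state is a dict: "clock": time; "qpos": joint angles; "qvel": joint speeds; "joint_efforts": joint torques, N m; "eef_pos": TCP position; "tcp_rot": TCP orientation; "contact_force": force on the tool from outside, world axes, zero at the start; "wrist_torque": the same for the moment, N m; "opening": opening from 0.0 (shut) to 1.0 (fully open); "grasp_force": force on a finger pad.
Only numpy, scipy, OpenCV 4.12 (cv2) and the standard library are available. Lean on these libraries where they do the work, as an engineer would, in place of code of your own. Each camera call takes 0.05 s, during which the arm holds its last target. There are 200 camera calls.

## Working session

There is one attempt and no reset: what is moved stays moved. The work goes in short steps, Python scripts to look and compute and a tool call to move; the robot and the scene stay as the last step left them, time stands still between calls to the robot, and variables do not carry over. Pictures are saved under pics/ and viewed, at most 14 in all, crops included, and the job is handed in when it is done.

Besides the shell and the picture viewer there is one more tool, called after "Request:" as name(argument=value, ...), one argument or row to a line, values as JSON. apply_moves: Moves the arm, as the interface text tells. Its arguments: {"type":"object","properties":{"deltas":{"type":"array"},"grip_force":{"type":"number"}},"required":["deltas"]}

```bash
ls; mkdir -p pics
cat > h.py <<'E'
import numpy as np, cv2
from rig import r
def grab(n):
    f=r.grab_frame(n); return f
def cloud(f):
    z=f["z_map"]; v,u=np.mgrid[0:z.shape[0],0:z.shape[1]]
    P=np.stack([(u-f["cx"])/f["fx"]*z,-(v-f["cy"])/f["fy"]*z,-z],-1)
    W=P@np.array(f["rotation"]).T+np.array(f["eye"]); W[z==0]=np.nan
    return W
E
python3 - <<'E'
from h import *
for n in("top","scene"):
    f=grab(n); cv2.imwrite(f"pics/{n}0.png",f["img"]); np.savez(f"pics/{n}0.npz",**{k:np.array(v) for k,v in f.items()})
    print(n,f["eye"],f["fx"],f["fy"],f["cx"],f["cy"],np.array(f["rotation"]).round(3).tolist(),[k for k in f])
s=r.sense();print(s)
E
```

```text
pics
top [ 341.23501769    2.59733225 1448.27118296] 415.0017889175761 415.0017889175761 324.8863507147454 199.4884124428912 [0.094, 0.007, -1.582] ['img', 'z_map', 'fx', 'fy', 'cx', 'cy', 'eye', 'rotation']
scene [1192.18865495 -561.089429   1097.61803081] 402.6053785749472 402.6053785749472 320.7190684671206 202.95008347299427 [0.748, 0.008, 0.92] ['img', 'z_map', 'fx', 'fy', 'cx', 'cy', 'eye', 'rotation']
{'clock': 0.1, 'qpos': array([-1.24240147e+00,  3.53611362e-01,  1.63404179e+00,  4.10746442e-06,
        1.15518633e+00, -2.41708530e-03]), 'qvel': array([-0.00041969, -0.00182498, -0.00356662, -0.00047457,  0.00021077,
        0.00021834]), 'joint_efforts': array([ 1.19751716e-03, -6.06354403e+01, -3.42821968e+01, -3.77555114e-05,
        3.85987558e-03, -2.61314477e-05]), 'eef_pos': array([ 202.93358706, -590.92776623,  404.0240237 ]), 'tcp_rot': array([-3.14034584e+00, -6.76938783e-06,  3.30810281e-01]), 'contact_force': array([-0.05681089, -0.14710088, -0.02625456]), 'wrist_torque': array([-0.04834214, -0.03357735, -0.04415761]), 'grasp_force': 0.0, 'opening': 0.9995981129836498}
```

```bash
sed -i 's/np.array(f\["rotation"\]).T/RR(f["rotation"]).as_matrix().T/' h.py; sed -i '1i from scipy.spatial.transform import Rotation\ndef RR(e): return Rotation.from_euler("xyz",e)' h.py
python3 - <<'E'
from h import *
for n in("top","scene"):
    f=np.load(f"pics/{n}0.npz"); W=cloud(f)
    np.save(f"pics/{n}W.npy",W)
    print(n,[np.round(W[v,u]).tolist() for v,u in((50,100),(200,320),(350,550),(300,320))])
E
```

```text
top [[1233.0, 1060.0, -416.0], [475.0, 28.0, 5.0], [156.0, -357.0, 749.0], [198.0, 23.0, 457.0]]
scene [[209.0, -434.0, 677.0], [364.0, 55.0, 3.0], [1214.0, 742.0, -747.0], [696.0, -197.0, 2.0]]
```

View pics/top0.png

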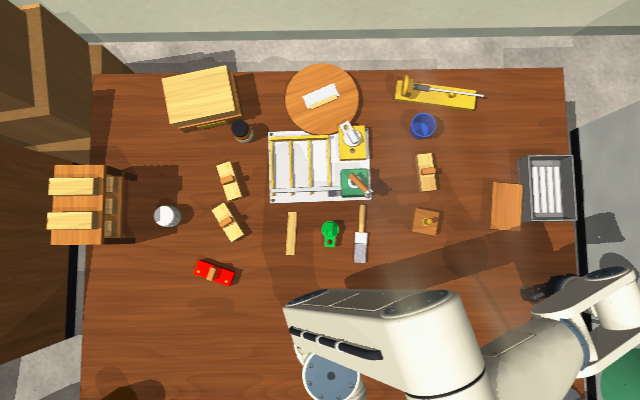

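View pics/scene0.png

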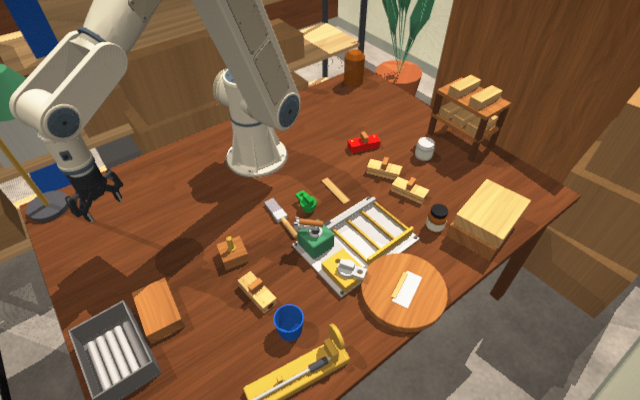

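Run:
```python
from h import *
a=cv2.imread("pics/top0.png");b=cv2.imread("pics/scene0.png")
cv2.imwrite("pics/c1.png",cv2.resize(a[120:250,200:380],None,fx=4.4,fy=4.4,interpolation=2))
cv2.imwrite("pics/c2.png",cv2.resize(b[180:300,280:430],None,fx=5,fy=5,interpolation=2))
```

```text
(no output)
```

View pics/c1.png

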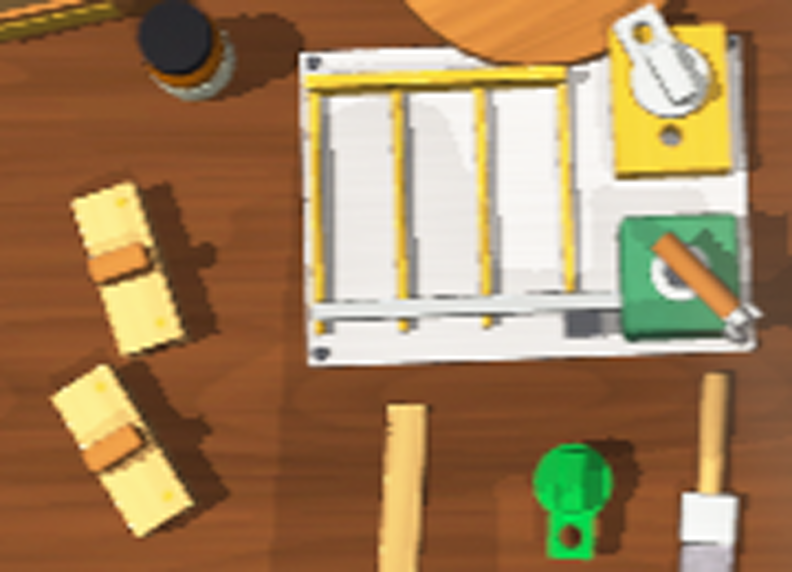

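View pics/c2.png

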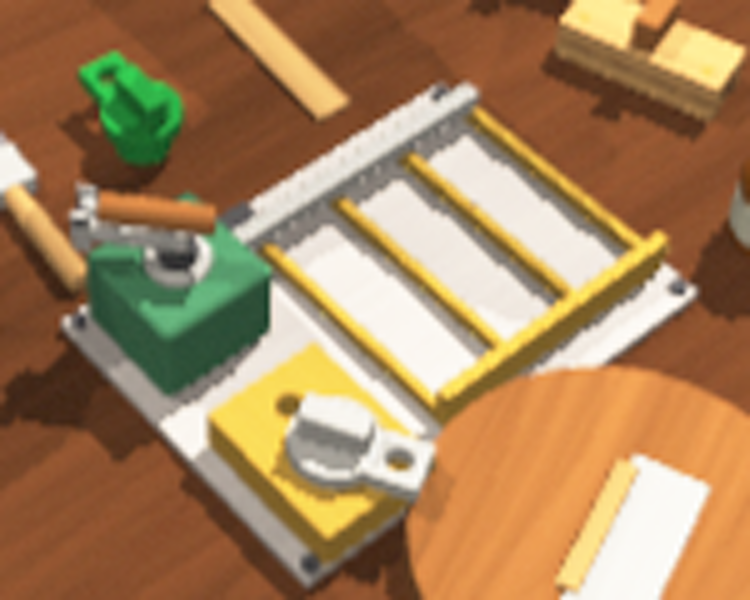

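Run:
```python
from h import *
W=np.load("pics/topW.npy"); img=cv2.imread("pics/top0.png"); hsv=cv2.cvtColor(img,cv2.COLOR_BGR2HSV)
def at(u,v): return W[v-1:v+2,u-1:u+2].reshape(-1,3).mean(0).round(1)
for n,p in dict(bench=(250,260),bench2=(450,230),board=(300,100),plate=(340,160),lane=(285,165),mA=(226,170),mAr=(227,180),mB=(235,235),mC=(427,163),mCr=(427,172),pblock=(417,228),pintop=(429,221),housing=(345,156),gear=(345,193),grip=(358,182),hole=(352,150),tub=(422,115)).items(): print(n,at(*p),hsv[p[1],p[0]])
# moulds
z=W[...,2]
wood=((z>20)&(z<80)).astype(np.uint8)
n,l,st,c=cv2.connectedComponentsWithStats(wood)
for i in range(1,n):
    if st[i,4]>40:
        m=(l==i); Q=W[m]; zt=Q[:,2]
        R=cv2.minAreaRect(Q[:,:2].astype(np.float32)); print(i,c[i].round(),st[i,4],np.round(R[0],1),np.round(R[1],1),round(R[2],1),np.percentile(zt,[5,50,98]).round(1))
# plate: white
pl=((z>5)&(z<15)).astype(np.uint8); pl[:120]=0
n,l,st,c=cv2.connectedComponentsWithStats(pl)
for i in range(1,n):
    if st[i,4]>60: print('pl',c[i].round(),st[i])
```

```text
bench [270.  272.7   0.7] [ 12 183 156]
bench2 [ 365.5 -422.3   -0. ] [ 12 172 132]
board [825.5  94.2  33. ] [ 15 179 232]
plate [612.4 -43.2  23.3] [ 20 123 139]
lane [599.6 149.7   9.9] [ 17   8 238]
mA [579.6 349.9  38.7] [ 26 106 252]
mAr [540.7 339.   67.6] [ 16 178 239]
mB [356.4 317.5  36.2] [ 26 107 252]
mC [ 595.3 -341.3   38.3] [ 24 119 248]
mCr [ 559.4 -333.    67.9] [ 14 173 223]
pblock [ 372.8 -298.5   44.4] [ 14 174 185]
pintop [ 393.8 -326.5   98.4] [ 21 189 223]
housing [621.9 -59.8  45. ] [ 25 188 249]
gear [490.3 -56.2  82. ] [ 71 129 158]
grip [519.4 -96.  134.2] [ 14 172 225]
hole [648.9 -86.   15.3] [ 18  38 135]
tub [ 756.8 -323.9   63.2] [117 113 126]
1 [ 5. 55.] 994 [1031.3 1138.7] [368.6  50.1] 1.1 [21.7 43.1 75.2]
2 [323. 119.] 6183 [721.1  36.9] [478.3 330. ] 0.4 [24.5 32.3 76. ]
3 [218. 112.] 707 [819.1 421.2] [162.3 225.7] 11.9 [25.3 58.2 78.7]
5 [437.  95.] 1502 [ 839.1 -389. ] [299.8  73.2] 81.3 [25.  31.7 75.8]
7 [423. 124.] 328 [ 721.2 -322.3] [81.2 82.1] 44.4 [24.3 57.  78.3]
8 [245. 135.] 135 [703.8 289. ] [42.2 64.3] 36.3 [23.3 57.5 78.1]
16 [426.
[... 618 characters left out ...]
237.] 55 [ 347.8 -108.5] [35.9 36.4] 15.2 [20.5 22.2 26.9]
48 [128. 241.] 50 [342.  675.2] [ 6.3 17. ] 83.5 [25.  52.3 77.1]
65 [213. 273.] 616 [230.9 390.8] [131.2  51.2] 70.6 [29.8 36.8 68.6]
69 [121. 394.] 191 [-159.   689.7] [80.2 22.4] 73.5 [22.  47.5 78.3]
70 [571. 395.] 79 [-176.1 -788.3] [51.3 36.5] 89.8 [20.3 22.7 27. ]
pl [420. 128.] [412 121  16  15 127]
pl [284. 137.] [267 128  45  41 229]
pl [345. 160.] [328 128  44  62 826]
pl [281. 164.] [272 141  18  48 684]
pl [299. 164.] [291 140  18  48 689]
pl [318. 164.] [310 140  18  47 676]
pl [545. 163.] [529 160  33  10 144]
pl [307. 196.] [266 170 102  35 706]
pl [550. 213.] [532 195  33  25 170]
pl [291. 233.] [283 211  15  45 263]
```

Run:
```python
from h import *
W=np.load("pics/topW.npy"); img=cv2.imread("pics/top0.png"); hsv=cv2.cvtColor(img,cv2.COLOR_BGR2HSV)
z=W[...,2]
def lf(Q,name,ax):
    a,b=(0,1) if ax=='x' else (1,0)
    p=np.polyfit(Q[:,a],Q[:,b],1)
    for _ in range(4):
        e=Q[:,b]-np.polyval(p,Q[:,a]); k=abs(e)<max(2*np.median(abs(e)),1.5); p=np.polyfit(Q[k,a],Q[k,b],1)
    print(name,'slope',p[0].round(4),'ends',np.percentile(Q[:,a],[2,98]).round(1),'n',k.sum(),'at x600/y0:',np.polyval(p,590 if ax=='x' else 0).round(1))
# dividers: z 21..27 in lane area
for u0,u1 in((266,280),(284,298),(303,317),(322,335)):
    s=np.s_[145:186,u0:u1]; m=(z[s]>20)&(z[s]<28); lf(W[s][m],('div',u0),'x')
for n,(s,lo,hi) in dict(back=(np.s_[132:144,270:330],41,48),bar=(np.s_[186:196,270:335],40,48)).items():
    m=(z[s]>lo)&(z[s]<hi); lf(W[s][m],n,'y')
# plate left edge / bottom
m=(z>5)&(z<14)
L=[W[v,np.where(m[v,255:300])[0][0]+255] for v in range(140,200)]; lf(np.array(L),'left','x')
B=[W[np.where(m[:215,u])[0][-1],u] for u in range(275,340)]; lf(np.array(B),'bottom','y')
for n,(s,lo,hi) in dict(hous=(np.s_[120:170,330:375],42.5,47),gear=(np.s_[160:205,335:375],76,84),collar=(np.s_[115:155,330:375],56,61),cgrip=(np.s_[115:155,330:375],76,86),grip=(np.s_[165:205,340:380],115,140)).items():
    q=(z[s]>lo)&(z[s]<hi); Q=W[s][q]; R=cv2.minAreaRect(Q[:,:2].astype(np.float32)); print(n,q.sum(),[np.round(t,1) for t in R])
# eye hole / index hole: z<40 inside
for n,s in dict(idx=np.s_[145:155,347:358],eye=np.s_[123:132,340:352]).items():
    print(n); print(z[s].round().astype(int))
s=np.s_[165:205,340:380]; g=(hsv[s][...,0]<20)&(hsv[s][...,1]>110)&(z[s]>100);Q=W[s][g];R=cv2.minAreaRect(Q[:,:2].astype(np.float32));print('wood',g.sum(),R,Q[:,2].max())
```

```text
('div', 266) slope 0.0241 ends [532.9 665.4] n 79 at x600/y0: 197.1
('div', 284) slope 0.03 ends [528.  664.2] n 62 at x600/y0: 130.5
('div', 303) slope 0.0236 ends [529.3 665. ] n 77 at x600/y0: 65.2
('div', 322) slope 0.0243 ends [526.8 665.5] n 72 at x600/y0: -1.0
back slope -0.0268 ends [  8. 194.] n 126 at x600/y0: 693.2
bar slope -0.0322 ends [-13.8 191.1] n 196 at x600/y0: 512.1
left slope 0.0053 ends [484.5 686.2] n 60 at x600/y0: 225.5
bottom slope -0.081 ends [-33.5 181. ] n 65 at x600/y0: 455.5
hous 320 [array([672.3, -82.6]), array([117.9,  89.9]), np.float64(1.1)]
gear 410 [array([528.1, -86. ]), array([89.5, 89.5]), np.float64(1.9)]
collar 129 [array([696.1, -75.4]), array([87.8, 57.3]), np.float64(30.5)]
cgrip 71 [array([683.2, -81.6]), array([46.6, 20.1]), np.float64(28.4)]
grip 180 [array([ 512.7, -100. ]), array([88.2, 27.1]), np.float64(44.3)]
idx
[[                  57                   55                   65
                    59                   63                   61
                    62                   56                   57
                    53    
[... 2025 characters left out ...]
0                   45                   44
                    40                   47                   49
                    48                   40]]
eye
[[28 34 32 59 60 63 58 58 62 16  3  2]
 [31 64 58 61 54 58 60 56 61 59  5 -1]
 [57 59 58 60 51 46 43 55 60 57  3  8]
 [62 59 57 50 50 45 44 44 59 59 60 44]
 [54 57 61 43 47 43 46 47 62 60 63 64]
 [55 61 57 47 44 47 48 46 62 59 56 56]
 [47 64 61 52 40 42 43 58 60 58 80 78]
 [46 50 61 53 60 60 58 53 57 89 85 83]
 [42 44 57 56 56 62 57 81 78 82 84 78]]
wood 129 ((519.1944580078125, -95.55680847167969), (72.42588806152344, 16.95770263671875), 43.36023712158203) 140.11405942558554<stdin>:23: RuntimeWarning: invalid value encountered in cast
```

```bash
cat >> h.py <<'E'
def plan(wps, claw=-1, step=58):
    """wps: list of (x,y,z_grasp,yaw); prints rows in tool axes from the measured pose"""
    s=r.sense(); p=np.array(s["eef_pos"])-[0,0,155]; yaw=s["tcp_rot"][2]
    print("at",p.round(1),round(yaw,3),"open",round(s["opening"],3),"F",s["contact_force"].round(1),"t",s["clock"])
    for w in wps:
        d=np.array(w[:3])-p; dy=w[3]-yaw
        n=max(1,int(np.ceil(np.linalg.norm(d)/step)),int(np.ceil(abs(dy)/0.17)))
        print("->",w,n,"rows:")
        for i in range(n):
            y=yaw+dy*i/n; q=d/n/10; c,sn=np.cos(y),np.sin(y)
            print("  ",[round(float(v),2) for v in (c*q[0]+sn*q[1], sn*q[0]-c*q[1], -q[2])],round(-dy/n,3))
        p=np.array(w[:3]); yaw=w[3]
def rects(f=None):
    f=f or grab("top"); W=cloud(f); z=W[...,2]; hsv=cv2.cvtColor(f["img"],cv2.COLOR_BGR2HSV)
    m=((z>25)&(z<85)&(hsv[...,0]>8)).astype(np.uint8); m[:100]=0
    n,l,st,c=cv2.connectedComponentsWithStats(m)
    for i in range(1,n):
        if 400<st[i,4]<800:
            R=cv2.minAreaRect(W[l==i][:,:2].astype(np.float32)); print(c[i].round(),st[i,4],[np.round(t,1).tolist() for t in R])
    return f,W
E
python3 - <<'E'
from h import *
plan([(565,-337,200,1.663),(565,-337,58,1.663)])
E
```

```text
at [ 202.9 -590.9  249. ] 0.331 open 1.0 F [-0.1 -0.1 -0. ] t 0.1
-> (565, -337, 200, 1.663) 8 rows:
   [5.31, -1.53, 0.61] -0.167
   [5.49, -0.63, 0.61] -0.167
   [5.52, 0.29, 0.61] -0.167
   [5.4, 1.2, 0.61] -0.167
   [5.12, 2.08, 0.61] -0.167
   [4.71, 2.9, 0.61] -0.167
   [4.16, 3.64, 0.61] -0.167
   [3.5, 4.28, 0.61] -0.167
-> (565, -337, 58, 1.663) 3 rows:
   [0.0, 0.0, 4.73] -0.0
   [0.0, 0.0, 4.73] -0.0
   [0.0, 0.0, 4.73] -0.0
```

Request:
apply_moves(
  deltas=[
    {"claw": -1,"delta_pos": [5.3,-1.5,0.6],"yaw": -0.167},
    {"claw": -1,"delta_pos": [5.5,-0.6,0.6],"yaw": -0.167},
    {"claw": -1,"delta_pos": [5.5,0.3,0.6],"yaw": -0.167},
    {"claw": -1,"delta_pos": [5.4,1.2,0.6],"yaw": -0.167},
    {"claw": -1,"delta_pos": [5.1,2.1,0.6],"yaw": -0.167},
    {"claw": -1,"delta_pos": [4.7,2.9,0.6],"yaw": -0.167},
    {"claw": -1,"delta_pos": [4.2,3.6,0.6],"yaw": -0.167},
    {"claw": -1,"delta_pos": [3.5,4.3,0.6],"yaw": -0.167},
  ],
)

```text
clock: 1.1
eef_pos: [566.0, -336.0, 356.2]
tcp_rot: [-3.141, -0.0, 1.672]
contact_force: [1.1, -0.4, -0.0]
opening: 1.0
grasp_force: 0.0
```

Run:
```python
from h import *
rects()
plan([(565,-337,58,1.663)])
```

```text
[213. 120.] 559 [[749.9, 402.8], [63.2, 237.8], 25.3]
[228. 181.] 570 [[543.5, 342.7], [129.9, 50.7], 18.3]
[227. 222.] 583 [[401.7, 346.0], [129.9, 50.4], 32.1]
[166. 216.] 433 [[424.4, 548.5], [69.2, 67.9], 25.4]
at [ 570.4 -332.4  200.4] 1.682 open 0.997 F [ 2.7  2.6 -0.6] t 1.15
-> (565, -337, 58, 1.663) 3 rows:
   [-0.13, -0.2, 4.75] 0.006
   [-0.14, -0.19, 4.75] 0.006
   [-0.14, -0.19, 4.75] 0.006
```

Request:
apply_moves(
  deltas=[
    {"claw": -1,"delta_pos": [0,0,4.7],"yaw": 0.0},
    {"claw": -1,"delta_pos": [0,0,4.7],"yaw": 0.0},
    {"claw": -1,"delta_pos": [0,0,3.8],"yaw": 0.0},
    {"claw": -1,"delta_pos": [0,0,0],"yaw": 0.0},
  ],
)

```text
clock: 1.65
eef_pos: [563.3, -336.6, 221.5]
tcp_rot: [-3.136, -0.004, 1.666]
contact_force: [-0.3, -0.0, -0.3]
opening: 1.0
grasp_force: 0.0
```

Run:
```python
from h import *
plan([(565,-337,58,1.663)])
```

```text
at [ 563.3 -336.6   66.5] 1.666 open 1.0 F [-0.3 -0.  -0.3] t 1.65
-> (565, -337, 58, 1.663) 1 rows:
   [-0.06, 0.17, 0.85] 0.003
```

Close in and grip, then lift.

Request:
apply_moves(
  deltas=[
    {"claw": -1,"delta_pos": [0,0.15,0.85],"yaw": 0},
    {"claw": 1,"delta_pos": [0,0,0],"yaw": 0},
    {"claw": 1,"delta_pos": [0,0,0],"yaw": 0},
    {"claw": 1,"delta_pos": [0,0,0],"yaw": 0},
    {"claw": 1,"delta_pos": [0,0,0],"yaw": 0},
    {"claw": 1,"delta_pos": [0,0,0],"yaw": 0},
    {"claw": 1,"delta_pos": [0,0,0],"yaw": 0},
  ],
  grip_force=40,
)

```text
clock: 2.52
eef_pos: [566.4, -337.3, 216.9]
tcp_rot: [3.141, 0.0, 1.667]
contact_force: [-1.9, 1.2, 5.7]
opening: 0.223
grasp_force: 41.1
```

Run:
```python
from h import *
f=grab("scene"); cv2.imwrite("pics/g1.png",cv2.resize(f["img"][180:340,160:360],None,fx=3.5,fy=3.5))
plan([(565,-337,190,1.663),(600,33,190,1.596),(600,33,69,1.596)],claw=1)
```

```text
at [ 566.5 -337.3   61.9] 1.667 open 0.232 F [-1.5  0.5  5.6] t 2.575
-> (565, -337, 190, 1.663) 3 rows:
   [0.01, -0.05, -4.27] 0.001
   [0.01, -0.05, -4.27] 0.001
   [0.01, -0.05, -4.27] 0.001
-> (600, 33, 190, 1.596) 7 rows:
   [5.22, 0.98, -0.0] 0.01
   [5.23, 0.93, -0.0] 0.01
   [5.24, 0.88, -0.0] 0.01
   [5.24, 0.83, -0.0] 0.01
   [5.25, 0.78, -0.0] 0.01
   [5.26, 0.73, -0.0] 0.01
   [5.27, 0.68, -0.0] 0.01
-> (600, 33, 69, 1.596) 3 rows:
   [0.0, 0.0, 4.03] -0.0
   [0.0, 0.0, 4.03] -0.0
   [0.0, 0.0, 4.03] -0.0
```

View pics/g1.png

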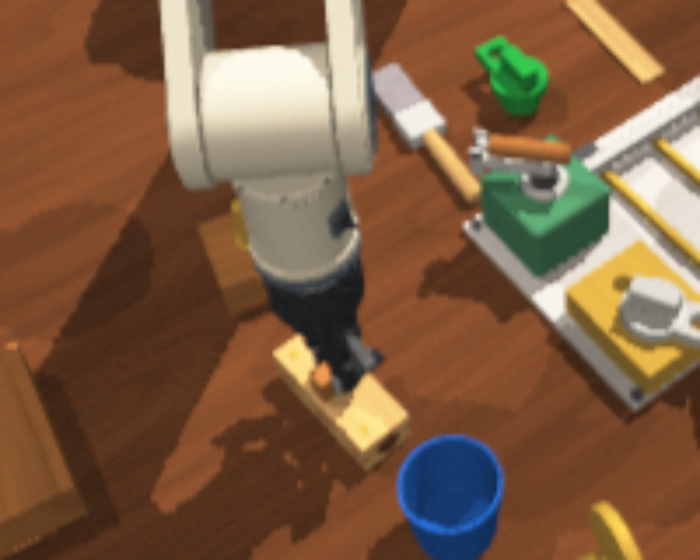

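Request:
apply_moves(
  deltas=[
    {"claw": 1,"delta_pos": [0,0,-5],"yaw": 0},
    {"claw": 1,"delta_pos": [0,0,-5],"yaw": 0},
    {"claw": 1,"delta_pos": [0,0,-5],"yaw": 0},
    {"claw": 1,"delta_pos": [5.2,1.0,-1],"yaw": 0.01},
    {"claw": 1,"delta_pos": [5.2,0.9,0],"yaw": 0.01},
    {"claw": 1,"delta_pos": [5.2,0.9,0],"yaw": 0.01},
    {"claw": 1,"delta_pos": [5.2,0.8,0],"yaw": 0.01},
    {"claw": 1,"delta_pos": [5.2,0.8,0],"yaw": 0.01},
  ],
)

```text
clock: 3.58
eef_pos: [590.1, -72.9, 375.9]
tcp_rot: [-3.141, -0.0, 1.616]
contact_force: [1.0, 0.3, -1.9]
opening: 0.226
grasp_force: 40.1
```

Request:
apply_moves(
  deltas=[
    {"claw": 1,"delta_pos": [5.3,0.8,0],"yaw": 0.01},
    {"claw": 1,"delta_pos": [5.3,0.7,0],"yaw": 0.01},
    {"claw": 1,"delta_pos": [0,0,2],"yaw": 0},
    {"claw": 1,"delta_pos": [0,0,0],"yaw": 0},
    {"claw": 1,"delta_pos": [0,0,0],"yaw": 0},
  ],
)

```text
clock: 4.2
eef_pos: [601.1, 31.5, 356.4]
tcp_rot: [-3.141, 0.0, 1.596]
contact_force: [-1.1, 0.9, -1.6]
opening: 0.226
grasp_force: 40.0
```

Run:
```python
from h import *
rects()
plan([(600,33,73,1.596)])
```

```text
[213. 119.] 562 [[749.1, 401.7], [64.6, 237.2], 26.1]
[228. 181.] 568 [[544.1, 343.5], [131.1, 51.6], 18.5]
[227. 222.] 587 [[401.6, 346.1], [130.4, 51.6], 31.7]
[166. 216.] 433 [[424.4, 547.6], [69.7, 68.6], 21.3]
[424. 222.] 567 [[394.5, -325.5], [81.6, 80.7], 78.4]
at [601.2  31.3 201.7] 1.596 open 0.222 F [-0.8 -0.3 -1.5] t 4.25
-> (600, 33, 73, 1.596) 3 rows:
   [0.06, -0.04, 4.29] -0.0
   [0.06, -0.04, 4.29] -0.0
   [0.06, -0.04, 4.29] -0.0
```

Request:
apply_moves(
  deltas=[
    {"claw": 1,"delta_pos": [0.1,0,4.5],"yaw": 0},
    {"claw": 1,"delta_pos": [0,0,4.5],"yaw": 0},
    {"claw": 1,"delta_pos": [0,0,2.5],"yaw": 0},
    {"claw": 1,"delta_pos": [0,0,1.2],"yaw": 0},
    {"claw": 1,"delta_pos": [0,0,0],"yaw": 0},
    {"claw": 1,"delta_pos": [0,0,0],"yaw": 0},
  ],
)

```text
clock: 5.0
eef_pos: [601.7, 32.8, 230.5]
tcp_rot: [3.139, -0.0, 1.596]
contact_force: [-0.1, -0.3, -2.5]
opening: 0.227
grasp_force: 40.0
```

Run:
```python
from h import *
f=grab("scene"); cv2.imwrite("pics/g2.png",cv2.resize(f["img"][180:300,280:440],None,fx=4.5,fy=4.5))
plan([(600,32,73,1.596)])
```

```text
at [601.7  32.9  75.6] 1.597 open 0.22 F [-0.3 -0.3 -2.3] t 5.05
-> (600, 32, 73, 1.596) 1 rows:
   [-0.09, -0.17, 0.26] 0.001
```

View pics/g2.png

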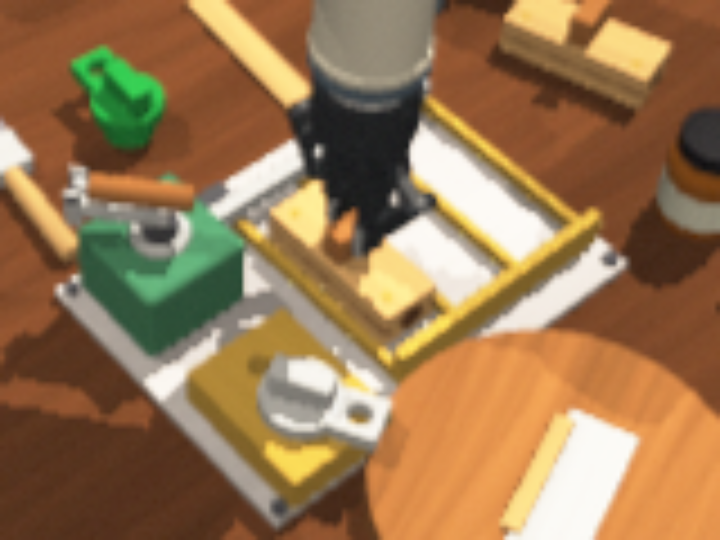

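Request:
apply_moves(
  deltas=[
    {"claw": 1,"delta_pos": [0,-0.1,0.35],"yaw": 0},
    {"claw": 1,"delta_pos": [0,0,0],"yaw": 0},
    {"claw": -1,"delta_pos": [0,0,0],"yaw": 0},
    {"claw": -1,"delta_pos": [0,0,0],"yaw": 0},
    {"claw": -1,"delta_pos": [0,0,0],"yaw": 0},
    {"claw": -1,"delta_pos": [0,0,-4],"yaw": 0},
    {"claw": -1,"delta_pos": [0,0,-5],"yaw": 0},
    {"claw": -1,"delta_pos": [0,0,0],"yaw": 0},
  ],
)

```text
clock: 6.05
eef_pos: [601.5, 33.0, 319.6]
tcp_rot: [3.135, -0.0, 1.597]
contact_force: [0.1, -0.4, -0.8]
opening: 1.001
grasp_force: 0.0
```

Run:
```python
from h import *
plan([(544,343.3,170,1.893),(544,343.3,63,1.893)])
```

```text
at [601.5  33.  164.6] 1.597 open 1.001 F [ 0.1 -0.4 -0.8] t 6.05
-> (544, 343.3, 170, 1.893) 6 rows:
   [5.19, -0.82, -0.09] -0.049
   [5.23, -0.57, -0.09] -0.049
   [5.25, -0.31, -0.09] -0.049
   [5.26, -0.05, -0.09] -0.049
   [5.25, 0.21, -0.09] -0.049
   [5.24, 0.47, -0.09] -0.049
-> (544, 343.3, 63, 1.893) 2 rows:
   [0.0, 0.0, 5.35] -0.0
   [0.0, 0.0, 5.35] -0.0
```

Request:
apply_moves(
  deltas=[
    {"claw": -1,"delta_pos": [5.2,-0.8,0],"yaw": -0.049},
    {"claw": -1,"delta_pos": [5.2,-0.6,0],"yaw": -0.049},
    {"claw": -1,"delta_pos": [5.3,-0.3,0],"yaw": -0.049},
    {"claw": -1,"delta_pos": [5.3,0,0],"yaw": -0.049},
    {"claw": -1,"delta_pos": [5.2,0.2,0],"yaw": -0.049},
    {"claw": -1,"delta_pos": [5.2,0.5,0],"yaw": -0.049},
    {"claw": -1,"delta_pos": [0,0,4.5],"yaw": 0},
    {"claw": -1,"delta_pos": [0,0,3.5],"yaw": 0},
  ],
)

```text
clock: 7.05
eef_pos: [542.5, 343.8, 233.4]
tcp_rot: [-3.14, 0.0, 1.892]
contact_force: [-0.4, -0.8, -0.5]
opening: 0.996
grasp_force: 0.0
```

Request:
apply_moves(
  deltas=[
    {"claw": -1,"delta_pos": [0,0,0],"yaw": 0},
    {"claw": -1,"delta_pos": [0,0,0],"yaw": 0},
  ],
)

```text
clock: 7.3
eef_pos: [543.9, 343.2, 236.3]
tcp_rot: [3.141, -0.0, 1.891]
contact_force: [0.2, 0.6, 0.7]
opening: 0.998
grasp_force: 0.0
```

Run:
```python
from h import *
f=grab("scene");W=cloud(f);z=W[...,2];hsv=cv2.cvtColor(f["img"],cv2.COLOR_BGR2HSV)
m=(z>33)&(z<40)&(hsv[...,0]>12)&(W[...,0]<640)&(W[...,0]>300)&(W[...,1]>220)&(W[...,1]<460)
n,l,st,c=cv2.connectedComponentsWithStats(m.astype(np.uint8))
for i in range(1,n):
    if st[i,4]>40:
        R=cv2.minAreaRect(W[l==i][:,:2].astype(np.float32));print(c[i].round(),st[i,4],[np.round(t,1).tolist() for t in R])
rects(); plan([(544,343.3,63,1.893)])
```

```text
[383. 166.] 193 [[395.3, 344.4], [126.2, 54.5], 32.6]
[410. 187.] 248 [[539.9, 340.7], [130.3, 58.4], 20.8]
[213. 120.] 560 [[740.7, 398.5], [75.9, 234.8], 25.0]
[318. 163.] 564 [[602.2, 38.5], [130.4, 61.3], 1.4]
[566. 185.] 647 [[501.2, -757.2], [220.6, 118.8], 0.9]
[166. 216.] 436 [[424.6, 548.6], [70.0, 68.6], 26.0]
[424. 222.] 569 [[394.1, -325.2], [82.1, 80.0], 78.9]
at [544.2 343.3  82.3] 1.89 open 1.0 F [ 1.  -0.2  0.5] t 7.4
-> (544, 343.3, 63, 1.893) 1 rows:
   [0.01, -0.02, 1.93] -0.003
```

Request:
apply_moves(
  deltas=[
    {"claw": -1,"delta_pos": [0,0,1.8],"yaw": 0},
    {"claw": 1,"delta_pos": [0,0,0],"yaw": 0},
    {"claw": 1,"delta_pos": [0,0,0],"yaw": 0},
    {"claw": 1,"delta_pos": [0,0,0],"yaw": 0},
    {"claw": 1,"delta_pos": [0,0,0],"yaw": 0},
    {"claw": 1,"delta_pos": [0,0,0],"yaw": 0},
  ],
)

```text
clock: 8.15
eef_pos: [543.6, 343.3, 218.1]
tcp_rot: [3.141, -0.0, 1.891]
contact_force: [-0.1, 0.2, 2.6]
opening: 0.224
grasp_force: 40.9
```

Run:
```python
from h import *
plan([(544,343.3,163,1.893),(600,98,163,1.596),(600,98,80,1.596)])
```

```text
at [543.6 343.3  63.1] 1.891 open 0.224 F [-0.1  0.2  2.6] t 8.15
-> (544, 343.3, 163, 1.893) 2 rows:
   [-0.0, 0.02, -5.0] -0.001
   [-0.0, 0.02, -5.0] -0.001
-> (600, 98, 163, 1.596) 5 rows:
   [-5.01, -0.49, -0.0] 0.059
   [-5.03, -0.19, -0.0] 0.059
   [-5.03, 0.11, -0.0] 0.059
   [-5.02, 0.4, -0.0] 0.059
   [-4.98, 0.7, -0.0] 0.059
-> (600, 98, 80, 1.596) 2 rows:
   [0.0, 0.0, 4.15] -0.0
   [0.0, 0.0, 4.15] -0.0
```

Request:
apply_moves(
  deltas=[
    {"claw": 1,"delta_pos": [0,0,-5],"yaw": 0},
    {"claw": 1,"delta_pos": [0,0,-5],"yaw": 0},
    {"claw": 1,"delta_pos": [-5,-0.5,0],"yaw": 0.059},
    {"claw": 1,"delta_pos": [-5,-0.2,0],"yaw": 0.059},
    {"claw": 1,"delta_pos": [-5,0.1,0],"yaw": 0.059},
    {"claw": 1,"delta_pos": [-5,0.4,0],"yaw": 0.059},
    {"claw": 1,"delta_pos": [-5,0.7,0],"yaw": 0.059},
    {"claw": 1,"delta_pos": [0,0,4],"yaw": 0},
  ],
)

```text
clock: 9.15
eef_pos: [600.7, 95.3, 279.8]
tcp_rot: [3.135, -0.0, 1.592]
contact_force: [-0.1, 0.6, -4.3]
opening: 0.228
grasp_force: 40.5
```

Request:
apply_moves(
  deltas=[
    {"claw": 1,"delta_pos": [0,0,0],"yaw": 0},
    {"claw": 1,"delta_pos": [0,0,0],"yaw": 0},
    {"claw": 1,"delta_pos": [0,0,0],"yaw": 0},
  ],
)

```text
clock: 9.52
eef_pos: [599.2, 99.2, 279.0]
tcp_rot: [3.14, -0.0, 1.597]
contact_force: [-0.3, 0.6, -2.7]
opening: 0.223
grasp_force: 40.4
```

Run:
```python
from h import *
rects();plan([(600,98,76,1.596)])
```

```text
[213. 120.] 562 [[748.6, 401.5], [66.5, 237.3], 26.4]
[348. 184.] 672 [[528.2, -56.9], [90.9, 148.6], 1.0]
[227. 222.] 588 [[401.7, 346.0], [130.7, 51.3], 32.3]
[166. 216.] 433 [[424.1, 548.2], [68.7, 69.2], 31.4]
[424. 222.] 566 [[394.4, -325.3], [81.5, 80.2], 78.6]
at [599.1  99.1 124. ] 1.597 open 0.22 F [-0.2  0.4 -2.4] t 9.575
-> (600, 98, 76, 1.596) 1 rows:
   [-0.11, 0.08, 4.8] 0.001
```

Request:
apply_moves(
  deltas=[
    {"claw": 1,"delta_pos": [-0.1,0,3.2],"yaw": 0},
    {"claw": 1,"delta_pos": [0,0,1.3],"yaw": 0},
    {"claw": 1,"delta_pos": [0,0,0.6],"yaw": 0},
    {"claw": 1,"delta_pos": [0,0,0],"yaw": 0},
    {"claw": 1,"delta_pos": [0,0,0],"yaw": 0},
  ],
)

```text
clock: 10.2
eef_pos: [598.8, 97.6, 228.0]
tcp_rot: [-3.142, -0.0, 1.596]
contact_force: [-3.8, 0.1, 6.5]
opening: 0.225
grasp_force: 41.8
```

Request:
apply_moves(
  deltas=[
    {"claw": -1,"delta_pos": [0,0,0],"yaw": 0},
    {"claw": -1,"delta_pos": [0,0,0],"yaw": 0},
    {"claw": -1,"delta_pos": [0,0,0],"yaw": 0},
    {"claw": -1,"delta_pos": [0,0,-4],"yaw": 0},
    {"claw": -1,"delta_pos": [0,0,-5],"yaw": 0},
    {"claw": -1,"delta_pos": [0,0,0],"yaw": 0},
  ],
)

```text
clock: 10.95
eef_pos: [600.4, 97.6, 320.8]
tcp_rot: [3.134, -0.001, 1.596]
contact_force: [-0.2, 0.4, -0.7]
opening: 1.0
grasp_force: 0.0
```

Run:
```python
from h import *
f,W=rects(); cv2.imwrite("pics/g3.png",cv2.resize(f["img"][120:260,190:390],None,fx=3.8,fy=3.8))
plan([(401.7,346,170,2.13),(401.7,346,80,2.13)])
```

```text
[213. 119.] 560 [[749.0, 401.7], [65.5, 237.1], 26.1]
[348. 184.] 676 [[528.6, -58.6], [91.7, 144.9], 1.0]
[227. 222.] 580 [[401.8, 346.1], [130.6, 51.2], 31.8]
[166. 216.] 433 [[424.1, 548.2], [68.7, 68.6], 27.5]
[424. 222.] 568 [[394.6, -325.0], [81.8, 80.7], 78.2]
at [599.5  97.5 163.6] 1.596 open 0.999 F [-0.5  0.9 -0.7] t 11.0
-> (401.7, 346, 170, 2.13) 6 rows:
   [4.22, -3.19, -0.11] -0.089
   [4.49, -2.8, -0.11] -0.089
   [4.72, -2.39, -0.11] -0.089
   [4.92, -1.96, -0.11] -0.089
   [5.07, -1.52, -0.11] -0.089
   [5.19, -1.06, -0.11] -0.089
-> (401.7, 346, 80, 2.13) 2 rows:
   [0.0, 0.0, 4.5] -0.0
   [0.0, 0.0, 4.5] -0.0
```

View pics/g3.png

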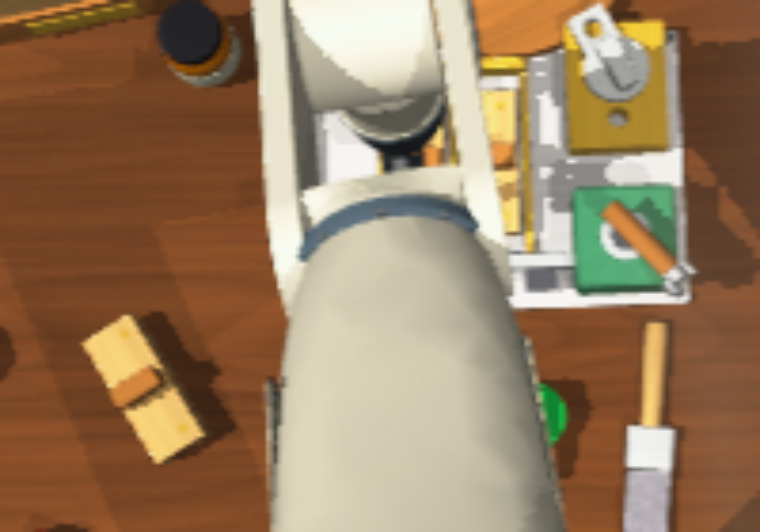

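The first mould sits in its lane (around 505,180 in the crop); mould B is still at (145,388) in the crop. Go to it.

Request:
apply_moves(
  deltas=[
    {"claw": -1,"delta_pos": [4.2,-3.2,-0.1],"yaw": -0.089},
    {"claw": -1,"delta_pos": [4.5,-2.8,-0.1],"yaw": -0.089},
    {"claw": -1,"delta_pos": [4.7,-2.4,-0.1],"yaw": -0.089},
    {"claw": -1,"delta_pos": [4.9,-2.0,-0.1],"yaw": -0.089},
    {"claw": -1,"delta_pos": [5.1,-1.5,-0.1],"yaw": -0.089},
    {"claw": -1,"delta_pos": [5.2,-1.0,-0.1],"yaw": -0.089},
    {"claw": -1,"delta_pos": [0,0,4],"yaw": 0},
    {"claw": -1,"delta_pos": [0,0,4],"yaw": 0},
  ],
)

```text
clock: 12.0
eef_pos: [400.2, 346.5, 241.0]
tcp_rot: [-3.141, 0.0, 2.132]
contact_force: [-0.4, 0.3, -0.1]
opening: 1.0
grasp_force: 0.0
```

Request:
apply_moves(
  deltas=[
    {"claw": -1,"delta_pos": [0,0,0],"yaw": 0},
    {"claw": -1,"delta_pos": [0,0,0],"yaw": 0},
  ],
)

```text
clock: 12.25
eef_pos: [401.5, 346.1, 243.1]
tcp_rot: [-3.141, 0.0, 2.13]
contact_force: [0.0, 0.5, 0.2]
opening: 1.001
grasp_force: 0.0
```

Run:
```python
from h import *
plan([(401.7,346,63,2.13)])
f=grab("scene");W=cloud(f);z=W[...,2];hsv=cv2.cvtColor(f["img"],cv2.COLOR_BGR2HSV)
m=(z>33)&(z<40)&(hsv[...,0]>12)&(W[...,0]<640)&(W[...,0]>300)&(W[...,1]>220)&(W[...,1]<460)
n,l,st,c=cv2.connectedComponentsWithStats(m.astype(np.uint8))
for i in range(1,n):
    if st[i,4]>40:
        R=cv2.minAreaRect(W[l==i][:,:2].astype(np.float32));print(c[i].round(),st[i,4],[np.round(t,1).tolist() for t in R])
```

```text
at [401.5 346.1  88.1] 2.13 open 1.001 F [0.  0.5 0.2] t 12.25
-> (401.7, 346, 63, 2.13) 1 rows:
   [-0.02, 0.02, 2.51] -0.0
[375. 164.] 110 [[372.6, 326.2], [68.6, 55.1], 28.1]
[393. 168.] 107 [[429.5, 364.9], [57.3, 52.3], 27.2]
```

Request:
apply_moves(
  deltas=[
    {"claw": -1,"delta_pos": [0,0,2.4],"yaw": 0},
    {"claw": 1,"delta_pos": [0,0,0],"yaw": 0},
    {"claw": 1,"delta_pos": [0,0,0],"yaw": 0},
    {"claw": 1,"delta_pos": [0,0,0],"yaw": 0},
    {"claw": 1,"delta_pos": [0,0,0],"yaw": 0},
    {"claw": 1,"delta_pos": [0,0,0],"yaw": 0},
    {"claw": 1,"delta_pos": [0,0,-5],"yaw": 0},
    {"claw": 1,"delta_pos": [0,0,-5],"yaw": 0},
  ],
)

```text
clock: 13.3
eef_pos: [400.9, 345.8, 319.5]
tcp_rot: [-3.14, 0.0, 2.13]
contact_force: [0.8, 0.7, -3.4]
opening: 0.222
grasp_force: 40.2
```

Run:
```python
from h import *
plan([(401.7,346,164,2.13),(600,164,164,1.596)])
```

```text
at [400.9 345.8 164.5] 2.13 open 0.222 F [ 0.8  0.7 -3.4] t 13.3
-> (401.7, 346, 164, 2.13) 1 rows:
   [-0.02, 0.08, 0.05] -0.0
-> (600, 164, 164, 1.596) 5 rows:
   [-5.19, 1.43, -0.0] 0.107
   [-5.01, 1.98, -0.0] 0.107
   [-4.77, 2.5, -0.0] 0.107
   [-4.47, 2.99, -0.0] 0.107
   [-4.13, 3.45, -0.0] 0.107
```

Request:
apply_moves(
  deltas=[
    {"claw": 1,"delta_pos": [-5.2,1.4,0],"yaw": 0.107},
    {"claw": 1,"delta_pos": [-5.0,2.0,0],"yaw": 0.107},
    {"claw": 1,"delta_pos": [-4.8,2.5,0],"yaw": 0.107},
    {"claw": 1,"delta_pos": [-4.5,3.0,0],"yaw": 0.107},
    {"claw": 1,"delta_pos": [-4.1,3.5,0],"yaw": 0.107},
    {"claw": 1,"delta_pos": [0,0,3.7],"yaw": 0},
    {"claw": 1,"delta_pos": [0,0,0],"yaw": 0},
    {"claw": 1,"delta_pos": [0,0,0],"yaw": 0},
  ],
)

```text
clock: 14.3
eef_pos: [599.9, 164.1, 282.3]
tcp_rot: [-3.141, -0.0, 1.596]
contact_force: [1.1, 0.2, -2.1]
opening: 0.228
grasp_force: 40.2
```

Run:
```python
from h import *
plan([(600,164,73,1.596)])
```

```text
at [599.9 164.1 127.3] 1.596 open 0.228 F [ 1.1  0.2 -2.1] t 14.3
-> (600, 164, 73, 1.596) 1 rows:
   [-0.01, 0.01, 5.43] -0.0
```

Request:
apply_moves(
  deltas=[
    {"claw": 1,"delta_pos": [0,0,3.2],"yaw": 0},
    {"claw": 1,"delta_pos": [0,0,1.5],"yaw": 0},
    {"claw": 1,"delta_pos": [0,0,0.6],"yaw": 0},
    {"claw": 1,"delta_pos": [0,0,0],"yaw": 0},
    {"claw": 1,"delta_pos": [0,0,0],"yaw": 0},
  ],
)

```text
clock: 14.92
eef_pos: [600.4, 164.0, 229.7]
tcp_rot: [3.14, -0.0, 1.595]
contact_force: [-0.3, 0.4, 1.1]
opening: 0.226
grasp_force: 40.9
```

Request:
apply_moves(
  deltas=[
    {"claw": -1,"delta_pos": [0,0,0],"yaw": 0},
    {"claw": -1,"delta_pos": [0,0,0],"yaw": 0},
    {"claw": -1,"delta_pos": [0,0,0],"yaw": 0},
    {"claw": -1,"delta_pos": [0,0,-4],"yaw": 0},
    {"claw": -1,"delta_pos": [0,0,-5],"yaw": 0},
    {"claw": -1,"delta_pos": [0,0,-3],"yaw": 0},
    {"claw": -1,"delta_pos": [0,0,0],"yaw": 0},
  ],
)

```text
clock: 15.8
eef_pos: [600.9, 163.9, 351.5]
tcp_rot: [3.137, -0.001, 1.595]
contact_force: [-0.0, -0.3, -0.2]
opening: 1.001
grasp_force: 0.0
```

Run:
```python
from h import *
f,W=rects(); z=W[...,2];hsv=cv2.cvtColor(f["img"],cv2.COLOR_BGR2HSV)
s=np.s_[165:205,340:380]; g=(hsv[s][...,0]<20)&(hsv[s][...,1]>110)&(z[s]>100);Q=W[s][g];R=cv2.minAreaRect(Q[:,:2].astype(np.float32));print('wood',g.sum(),R,np.percentile(Q[:,2],[5,50,95]))
cv2.imwrite("pics/g4.png",np.vstack([cv2.resize(f["img"][120:210,250:390],None,fx=3,fy=3),cv2.resize(grab("scene")["img"][200:300,290:430],None,fx=3,fy=3)]))
plan([(537,-79,220,0.757),(537,-79,150,.757)])
```

```text
[318. 163.] 561 [[602.4, 38.2], [131.6, 60.6], 1.4]
[300. 161.] 459 [[600.1, 97.1], [130.1, 47.9], 1.6]
[567. 187.] 555 [[500.3, -755.6], [120.5, 218.4], 89.7]
[543. 189.] 578 [[500.6, -737.3], [72.2, 156.0], 89.4]
[343. 184.] 764 [[524.9, -19.8], [90.6, 224.2], 2.7]
[166. 216.] 431 [[424.2, 547.5], [69.4, 69.2], 24.3]
[424. 222.] 571 [[394.3, -325.3], [82.1, 80.3], 78.5]
wood 126 ((519.3271484375, -95.5237045288086), (72.46051025390625, 17.31805992126465), 43.48929214477539) [126.43862324 132.98057135 137.78158638]
at [599.8 163.6 193.2] 1.595 open 0.995 F [ 0.5 -0.1 -1. ] t 15.9
-> (537, -79, 220, 0.757) 5 rows:
   [-4.82, -1.37, -0.54] 0.168
   [-4.98, -0.55, -0.54] 0.168
   [-5.0, 0.29, -0.54] 0.168
   [-4.88, 1.12, -0.54] 0.168
   [-4.63, 1.92, -0.54] 0.168
-> (537, -79, 150, 0.757) 2 rows:
   [0.0, 0.0, 3.5] -0.0
   [0.0, 0.0, 3.5] -0.0
```

View pics/g4.png

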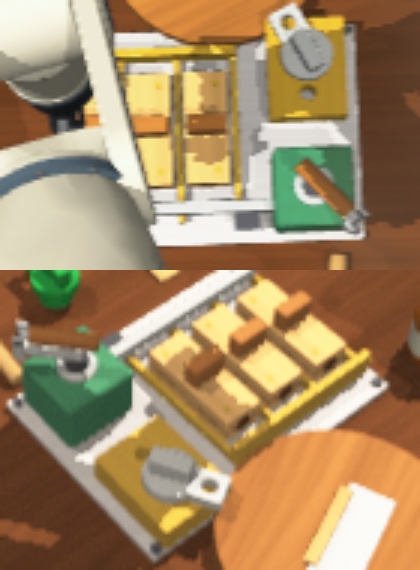

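Request:
apply_moves(
  deltas=[
    {"claw": -1,"delta_pos": [-4.8,-1.4,-0.5],"yaw": 0.168},
    {"claw": -1,"delta_pos": [-5,-0.5,-0.5],"yaw": 0.168},
    {"claw": -1,"delta_pos": [-5,0.3,-0.5],"yaw": 0.168},
    {"claw": -1,"delta_pos": [-4.9,1.1,-0.5],"yaw": 0.168},
    {"claw": -1,"delta_pos": [-4.6,1.9,-0.5],"yaw": 0.168},
    {"claw": -1,"delta_pos": [0,0,3.5],"yaw": 0},
    {"claw": -1,"delta_pos": [0,0,3.5],"yaw": 0},
    {"claw": -1,"delta_pos": [0,0,0],"yaw": 0},
  ],
)

```text
clock: 16.9
eef_pos: [535.4, -78.5, 300.2]
tcp_rot: [-3.136, 0.005, 0.754]
contact_force: [-0.0, -0.2, 0.3]
opening: 1.0
grasp_force: 0.0
```

Request:
apply_moves(
  deltas=[
    {"claw": -1,"delta_pos": [0,0,0],"yaw": 0},
  ],
)

```text
clock: 17.02
eef_pos: [537.3, -78.5, 303.8]
tcp_rot: [-3.141, 0.0, 0.755]
contact_force: [-0.3, -0.4, -0.5]
opening: 0.999
grasp_force: 0.0
```

Run:
```python
from h import *
plan([(537,-79,131,.757)])
```

```text
at [537.3 -78.5 148.8] 0.755 open 0.999 F [-0.3 -0.4 -0.5] t 17.025
-> (537, -79, 131, 0.757) 1 rows:
   [-0.06, 0.02, 1.78] -0.002
```

Request:
apply_moves(
  deltas=[
    {"claw": -1,"delta_pos": [0,0,1.8],"yaw": 0},
    {"claw": 1,"delta_pos": [0,0,0],"yaw": 0},
    {"claw": 1,"delta_pos": [0,0,0],"yaw": 0},
    {"claw": 1,"delta_pos": [0,0,0],"yaw": 0},
    {"claw": 1,"delta_pos": [0,0,0],"yaw": 0},
    {"claw": 1,"delta_pos": [0,0,0],"yaw": 0},
  ],
  grip_force=25,
)

```text
clock: 17.77
eef_pos: [537.0, -78.0, 286.2]
tcp_rot: [-3.14, -0.001, 0.755]
contact_force: [-1.7, 5.4, 3.9]
opening: 0.221
grasp_force: 26.5
```

Request:
apply_moves(
  deltas=[
    {"claw": 1,"delta_pos": [-0.14,0,-1.4],"yaw": 0},
    {"claw": 1,"delta_pos": [-0.41,0,-1.35],"yaw": 0},
    {"claw": 1,"delta_pos": [-0.66,0,-1.25],"yaw": 0},
    {"claw": 1,"delta_pos": [-0.9,0,-1.1],"yaw": 0},
  ],
)

```text
clock: 18.27
eef_pos: [521.0, -93.2, 337.3]
tcp_rot: [-3.14, 0.0, 0.755]
contact_force: [-2.0, 3.7, -8.1]
opening: 0.217
grasp_force: 24.6
```

Run:
```python
from h import *
f=grab("scene"); cv2.imwrite("pics/g5.png",cv2.resize(f["img"][180:300,260:420],None,fx=4.5,fy=4.5))
plan([(484.7,-128,203,.757)])
```

```text
at [520.4 -93.8 183.3] 0.755 open 0.219 F [-5.7  3.  -5.2] t 18.325
-> (484.7, -128, 203, 0.757) 1 rows:
   [-4.94, 0.04, -1.97] -0.002
```

View pics/g5.png

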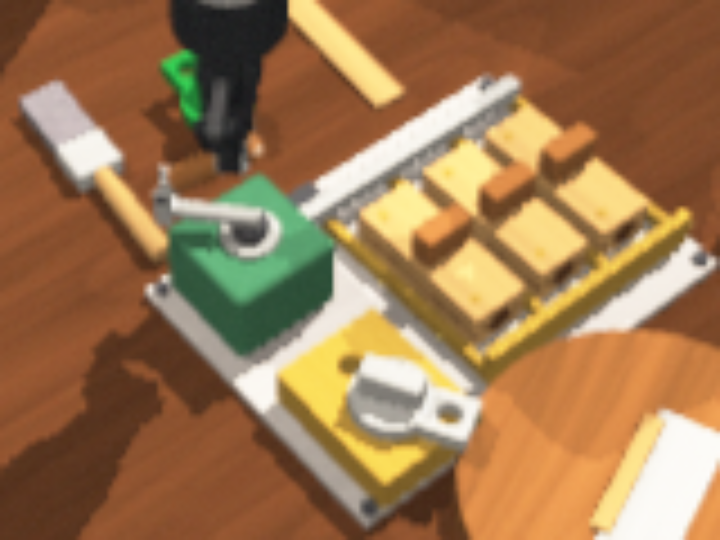

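Request:
apply_moves(
  deltas=[
    {"claw": 1,"delta_pos": [-1.1,0,-0.9],"yaw": 0},
    {"claw": 1,"delta_pos": [-1.25,0,-0.66],"yaw": 0},
    {"claw": 1,"delta_pos": [-1.35,0,-0.4],"yaw": 0},
    {"claw": 1,"delta_pos": [-1.4,0,-0.14],"yaw": 0},
    {"claw": 1,"delta_pos": [-0.3,0,0],"yaw": 0},
    {"claw": 1,"delta_pos": [0,0,0],"yaw": 0},
  ],
)

```text
clock: 19.08
eef_pos: [482.7, -130.6, 358.6]
tcp_rot: [3.139, -0.001, 0.754]
contact_force: [-2.5, -2.6, 3.5]
opening: 0.0
grasp_force: 1.9
```

Run:
```python
from h import *
f=grab("scene"); cv2.imwrite("pics/g6.png",cv2.resize(f["img"][180:300,260:420],None,fx=4.5,fy=4.5))
plan([(484.7,-128,203,.757)])
```

```text
at [ 482.8 -130.5  203.5] 0.755 open 0.0 F [-2.  -2.1  4.2] t 19.125
-> (484.7, -128, 203, 0.757) 1 rows:
   [0.31, -0.05, 0.05] -0.002
```

View pics/g6.png

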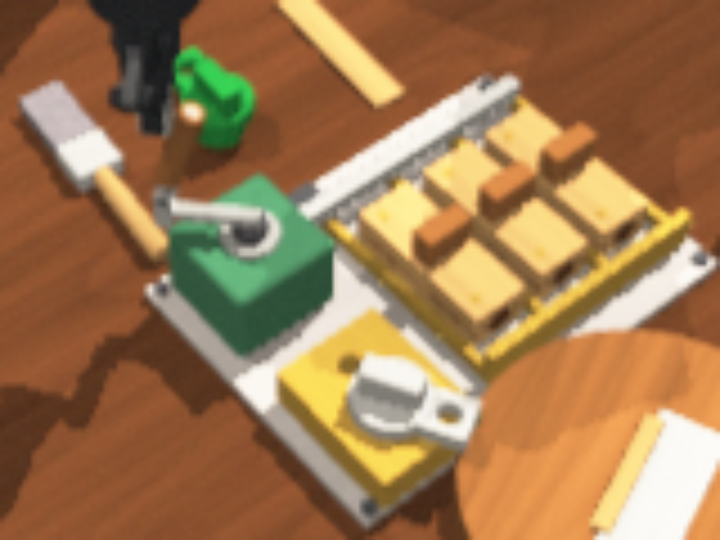

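Request:
apply_moves(
  deltas=[
    {"claw": 1,"delta_pos": [-0.5,0,-2.5],"yaw": 0},
    {"claw": 0,"delta_pos": [0,0,-2.5],"yaw": 0},
    {"claw": -0.2,"delta_pos": [0,0,-2],"yaw": 0},
    {"claw": -0.2,"delta_pos": [0,0,0],"yaw": 0},
    {"claw": -0.2,"delta_pos": [0,0,0],"yaw": 0},
  ],
)

```text
clock: 19.75
eef_pos: [478.7, -133.3, 426.9]
tcp_rot: [-3.141, 0.0, 0.755]
contact_force: [1.2, 0.1, -0.3]
opening: 0.597
grasp_force: 0.0
```

Run:
```python
from h import *
f=grab("scene");W=cloud(f);z=W[...,2];hsv=cv2.cvtColor(f["img"],cv2.COLOR_BGR2HSV)
m=(z>136)&(z<225)&(hsv[...,0]<22)&(hsv[...,1]>60)&(W[...,0]>450)&(W[...,0]<600)&(W[...,1]>-170)&(W[...,1]<-60)
Q=W[m]; print(len(Q))
d=np.array([.7266,.687]); h=np.array([484.7,-128.2])
t=(Q[:,:2]-h)@d; n=(Q[:,:2]-h)@np.array([-d[1],d[0]])
for a in range(136,216,10):
    k=(Q[:,2]>=a)&(Q[:,2]<a+10)
    if k.any(): print(a,k.sum(),t[k].mean().round(1),t[k].max().round(1),n[k].mean().round(1))
plan([(500,-112,190,.757)])
```

```text
117
136 14 1.3 9.6 -6.4
146 12 4.7 15.1 -5.4
156 14 7.1 16.4 -6.5
166 13 9.5 20.2 -6.6
176 17 13.0 23.4 -6.4
186 13 15.4 26.6 -6.0
196 19 18.8 27.8 -4.1
206 15 19.8 28.0 -2.3
at [ 478.6 -133.3  271.7] 0.755 open 0.598 F [-0.4  0.1 -0.6] t 19.8
-> (500, -112, 190, 0.757) 2 rows:
   [1.51, -0.04, 4.08] -0.001
   [1.51, -0.04, 4.08] -0.001
```

Request:
apply_moves(
  deltas=[
    {"claw": -0.2,"delta_pos": [2.45,0,0],"yaw": 0},
    {"claw": -0.2,"delta_pos": [0,0,4.7],"yaw": 0},
    {"claw": -0.2,"delta_pos": [0,0,4.7],"yaw": 0},
    {"claw": -0.2,"delta_pos": [0,0,0],"yaw": 0},
    {"claw": 1,"delta_pos": [0,0,0],"yaw": 0},
    {"claw": 1,"delta_pos": [0,0,0],"yaw": 0},
    {"claw": 1,"delta_pos": [0,0,0],"yaw": 0},
    {"claw": 1,"delta_pos": [0,0,0],"yaw": 0},
  ],
  grip_force=40,
)

```text
clock: 20.8
eef_pos: [497.2, -116.8, 335.4]
tcp_rot: [3.139, -0.002, 0.755]
contact_force: [-1.6, 0.7, 7.0]
opening: 0.223
grasp_force: 39.2
```

Run:
```python
from h import *
plan([(484,-128.7,182,.757)])
```

```text
at [ 497.2 -116.8  180.4] 0.755 open 0.223 F [-1.6  0.7  7. ] t 20.8
-> (484, -128.7, 182, 0.757) 1 rows:
   [-1.78, -0.04, -0.16] -0.002
```

Request:
apply_moves(
  deltas=[
    {"claw": 1,"delta_pos": [-0.6,0,-0.15],"yaw": 0},
    {"claw": 1,"delta_pos": [-0.6,0,-0.1],"yaw": 0},
    {"claw": 1,"delta_pos": [-0.6,0,0],"yaw": 0},
    {"claw": 1,"delta_pos": [-0.2,0,0],"yaw": 0},
    {"claw": 1,"delta_pos": [0,0,0],"yaw": 0},
    {"claw": 1,"delta_pos": [0,0,0],"yaw": 0},
  ],
)

```text
clock: 21.55
eef_pos: [483.5, -130.0, 337.8]
tcp_rot: [3.138, -0.005, 0.754]
contact_force: [6.0, 6.7, 1.5]
opening: 0.219
grasp_force: 39.4
```

Run:
```python
from h import *
plan([(484,-128.7,182,.757)])
f=grab("scene");W=cloud(f);z=W[...,2];hsv=cv2.cvtColor(f["img"],cv2.COLOR_BGR2HSV)
m=(z>130)&(z<225)&(hsv[...,0]<22)&(hsv[...,1]>60)&(W[...,0]>450)&(W[...,0]<600)&(W[...,1]>-170)&(W[...,1]<-60)
Q=W[m]; d=np.array([.7266,.687]); h=np.array([484.7,-128.2])
t=(Q[:,:2]-h)@d
for a in range(130,216,10):
    k=(Q[:,2]>=a)&(Q[:,2]<a+10)
    if k.any(): print(a,k.sum(),t[k].mean().round(1))
# winding rows about the crank axis
ax=np.array([528.2,-86.5]); s=r.sense(); p=np.array(s["eef_pos"][:2])-ax; print("r",np.hypot(*p),"ang",np.arctan2(p[1],p[0]))
```

```text
at [ 483.5 -130.   182.8] 0.754 open 0.219 F [6.  6.7 1.5] t 21.55
-> (484, -128.7, 182, 0.757) 1 rows:
   [0.12, -0.06, 0.08] -0.003
130 5 -1.1
140 12 -1.7
150 10 2.1
160 3 1.8
170 8 0.9
180 5 4.5
190 6 5.5
200 4 8.8
210 5 2.8
r 62.335396756412244 ang -2.36982313609246
```

Run:
```python
import numpy as np
a=-2.384-0.3*np.arange(25); P=60*np.c_[np.cos(a),np.sin(a)]; y=.755
D=np.diff(P,axis=0)/10
for i,q in enumerate(D): print(i,round(np.cos(y)*q[0]+np.sin(y)*q[1],2),round(np.sin(y)*q[0]-np.cos(y)*q[1],2))
```

```text
0 0.26 -1.77
1 0.78 -1.62
2 1.22 -1.32
3 1.55 -0.9
4 1.75 -0.4
5 1.79 0.14
6 1.67 0.66
7 1.4 1.12
8 1.0 1.49
9 0.52 1.72
10 -0.01 1.79
11 -0.54 1.71
12 -1.02 1.47
13 -1.41 1.11
14 -1.68 0.64
15 -1.79 0.12
16 -1.74 -0.42
17 -1.54 -0.91
18 -1.2 -1.33
19 -0.76 -1.63
20 -0.24 -1.78
21 0.29 -1.77
22 0.8 -1.6
23 1.24 -1.29
```

Request:
apply_moves(
  deltas=[
    {"claw": 1,"delta_pos": [0.45,-1.77,0],"yaw": 0},
    {"claw": 1,"delta_pos": [0.78,-1.62,0],"yaw": 0},
    {"claw": 1,"delta_pos": [1.22,-1.32,0],"yaw": 0},
    {"claw": 1,"delta_pos": [1.55,-0.9,0],"yaw": 0},
    {"claw": 1,"delta_pos": [0,0,0],"yaw": 0},
    {"claw": 1,"delta_pos": [0,0,0],"yaw": 0},
  ],
)

```text
clock: 22.35
eef_pos: [472.9, -61.5, 337.6]
tcp_rot: [-3.141, -0.002, 0.754]
contact_force: [-3.4, 5.0, 10.4]
opening: 0.219
grasp_force: 41.6
```

Run:
```python
from h import *
s=r.sense(); p=np.array(s["eef_pos"][:2])-[528.2,-86.5]; print("r",np.hypot(*p),"ang",-2.384-np.arctan2(p[1],p[0]),s["contact_force"],s["opening"],s["eef_pos"])
```

```text
r 60.737085395454876 ang -5.100663244657433 [-3.4339895   4.9587022  10.35614293] 0.21944323818851466 [472.86439499 -61.46074361 337.63879308]
```

Request:
apply_moves(
  deltas=[
    {"claw": 1,"delta_pos": [1.75,-0.4,0],"yaw": 0},
    {"claw": 1,"delta_pos": [1.79,0.14,0],"yaw": 0},
    {"claw": 1,"delta_pos": [1.67,0.66,0],"yaw": 0},
    {"claw": 1,"delta_pos": [1.4,1.12,0],"yaw": 0},
    {"claw": 1,"delta_pos": [1.0,1.49,0],"yaw": 0},
    {"claw": 1,"delta_pos": [0.52,1.72,0],"yaw": 0},
    {"claw": 1,"delta_pos": [0,1.79,0],"yaw": 0},
    {"claw": 1,"delta_pos": [0,0,0],"yaw": 0},
  ],
)

```text
clock: 23.35
eef_pos: [577.1, -55.1, 337.5]
tcp_rot: [3.14, 0.0, 0.754]
contact_force: [-3.5, -5.5, 6.3]
opening: 0.225
grasp_force: 40.2
```

Run:
```python
from h import *
s=r.sense(); p=np.array(s["eef_pos"][:2])-[528.2,-86.5]; print("r",np.hypot(*p),"ang",(-2.384-np.arctan2(p[1],p[0]))%6.2832,s["contact_force"],s["opening"],s["eef_pos"])
f=grab("scene"); cv2.imwrite("pics/g7.png",cv2.resize(f["img"][180:300,260:420],None,fx=4.5,fy=4.5))
```

```text
r 58.06828516342213 ang 3.328519063408264 [-3.47056092 -5.52309036  6.3488546 ] 0.2248900138030399 [577.06639708 -55.13121012 337.5046916 ]
```

View pics/g7.png

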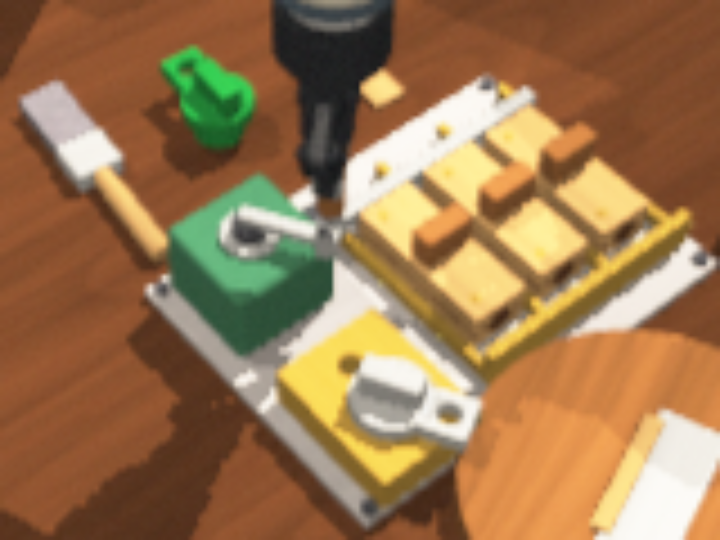

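The crank arm now points to the lanes (330,230 in the crop) with the grip upright, and the bar has moved up to the moulds. Keep winding.

Request:
apply_moves(
  deltas=[
    {"claw": 1,"delta_pos": [-0.54,1.71,0],"yaw": 0},
    {"claw": 1,"delta_pos": [-1.02,1.47,0],"yaw": 0},
    {"claw": 1,"delta_pos": [-1.41,1.11,0],"yaw": 0},
    {"claw": 1,"delta_pos": [-1.68,0.64,0],"yaw": 0},
    {"claw": 1,"delta_pos": [-1.79,0.12,0],"yaw": 0},
    {"claw": 1,"delta_pos": [-1.74,-0.42,0],"yaw": 0},
    {"claw": 1,"delta_pos": [-1.54,-0.91,0],"yaw": 0},
    {"claw": 1,"delta_pos": [-1.2,-1.33,0],"yaw": 0},
  ],
)

```text
clock: 24.4
eef_pos: [514.5, -146.8, 337.8]
tcp_rot: [3.136, -0.003, 0.754]
contact_force: [6.0, -0.3, -1.9]
opening: 0.223
grasp_force: 39.5
```

Request:
apply_moves(
  deltas=[
    {"claw": 1,"delta_pos": [-0.76,-1.63,0],"yaw": 0},
    {"claw": 1,"delta_pos": [-0.24,-1.78,0],"yaw": 0},
    {"claw": 1,"delta_pos": [0.29,-1.77,0],"yaw": 0},
    {"claw": 1,"delta_pos": [0,0,0],"yaw": 0},
  ],
)

```text
clock: 24.9
eef_pos: [472.2, -113.0, 337.5]
tcp_rot: [3.141, 0.0, 0.755]
contact_force: [-5.3, 0.1, 8.8]
opening: 0.225
grasp_force: 40.6
```

Run:
```python
from h import *
s=r.sense(); p=np.array(s["eef_pos"][:2])-[528.2,-86.5]; print("r",np.hypot(*p),"ang",(-2.384-np.arctan2(p[1],p[0]))%6.2832,s["contact_force"],s["opening"],s["eef_pos"])
a=-2.384-6.6-0.1*np.arange(13); P=60*np.c_[np.cos(a),np.sin(a)]; y=.755
for q in np.diff(P,axis=0)/10: print(round(np.cos(y)*q[0]+np.sin(y)*q[1],2),round(np.sin(y)*q[0]-np.cos(y)*q[1],2))
```

```text
r 61.936604901455 ang 0.314995879732324 [-5.33613958  0.09295038  8.82783716] 0.22485521431787897 [ 472.23144869 -113.02667131  337.52083681]
0.21 -0.56
0.27 -0.54
0.32 -0.51
0.37 -0.47
0.42 -0.43
0.46 -0.39
0.49 -0.34
0.52 -0.29
0.55 -0.24
0.57 -0.18
0.59 -0.12
0.6 -0.06
```

Request:
apply_moves(
  deltas=[
    {"claw": 1,"delta_pos": [0.21,-0.56,0],"yaw": 0},
    {"claw": 1,"delta_pos": [0.27,-0.54,0],"yaw": 0},
    {"claw": 1,"delta_pos": [0.32,-0.51,0],"yaw": 0},
    {"claw": 1,"delta_pos": [0.37,-0.47,0],"yaw": 0},
    {"claw": 1,"delta_pos": [0,0,0],"yaw": 0},
  ],
)

```text
clock: 25.52
eef_pos: [466.7, -90.2, 337.4]
tcp_rot: [3.142, 0.001, 0.755]
contact_force: [-5.8, -1.7, 11.4]
opening: 0.22
grasp_force: 41.2
```

Request:
apply_moves(
  deltas=[
    {"claw": 1,"delta_pos": [0.42,-0.43,0],"yaw": 0},
    {"claw": 1,"delta_pos": [0,0,0],"yaw": 0},
  ],
)

```text
clock: 25.78
eef_pos: [467.1, -86.2, 337.5]
tcp_rot: [3.137, 0.004, 0.757]
contact_force: [-5.8, -21.9, 8.2]
opening: 0.225
grasp_force: 40.6
```

Request:
apply_moves(
  deltas=[
    {"claw": 1,"delta_pos": [0.46,-0.39,0],"yaw": 0},
    {"claw": 1,"delta_pos": [0,0,0],"yaw": 0},
  ],
)

```text
clock: 26.02
eef_pos: [468.4, -82.2, 337.6]
tcp_rot: [3.132, 0.006, 0.759]
contact_force: [-3.8, -39.8, 2.4]
opening: 0.223
grasp_force: 40.5
```

Run:
```python
from h import *
s=r.sense(); p=np.array(s["eef_pos"][:2])-[528.2,-86.5]; print("r",np.hypot(*p),"ang",(-2.384-np.arctan2(p[1],p[0]))%6.2832,s["contact_force"],s["opening"],s["eef_pos"])
```

```text
r 59.972390466024464 ang 0.8290108357160539 [ -3.84030513 -39.80033253   2.44632026] 0.22262429269605596 [468.38042795 -82.22139993 337.56442242]
```

Request:
apply_moves(
  deltas=[
    {"claw": 1,"delta_pos": [-0.46,0.39,0],"yaw": 0},
    {"claw": 1,"delta_pos": [-0.3,0.3,0],"yaw": 0},
    {"claw": -0.2,"delta_pos": [0,0,0],"yaw": 0},
    {"claw": -0.2,"delta_pos": [0,0,0],"yaw": 0},
    {"claw": -0.2,"delta_pos": [0,0,0],"yaw": 0},
    {"claw": -0.2,"delta_pos": [0,0,-5],"yaw": 0},
    {"claw": -0.2,"delta_pos": [0,0,-5],"yaw": 0},
    {"claw": -0.2,"delta_pos": [0,0,0],"yaw": 0},
  ],
)

```text
clock: 27.02
eef_pos: [468.1, -88.3, 439.8]
tcp_rot: [3.136, -0.004, 0.755]
contact_force: [0.5, 0.3, -0.4]
opening: 0.603
grasp_force: 0.0
```

Run:
```python
from h import *
f=grab("scene");W=cloud(f);z=W[...,2];hsv=cv2.cvtColor(f["img"],cv2.COLOR_BGR2HSV)
cv2.imwrite("pics/g8.png",cv2.resize(f["img"][180:300,220:420],None,fx=4,fy=4))
m=(z>130)&(z<225)&(hsv[...,0]<22)&(hsv[...,1]>60)&(W[...,0]>430)&(W[...,0]<600)&(W[...,1]>-170)&(W[...,1]<-30)
Q=W[m]
for a in range(130,216,10):
    k=(Q[:,2]>=a)&(Q[:,2]<a+10)
    if k.any(): print(a,k.sum(),Q[k].mean(0).round(1))
# collar eye, grip, hole
t=grab("top");T=cloud(t);zt=T[...,2]; s=np.s_[115:155,330:375]
q=(zt[s]>76)&(zt[s]<86); R=cv2.minAreaRect(T[s][q][:,:2].astype(np.float32)); print('cgrip',q.sum(),R)
s=np.s_[140:160,340:362]; q=(zt[s]<36); v,u=np.nonzero(q); print('hole px',u.mean()+340,v.mean()+140,q.sum())
k=44;u=u.mean()+340;v=v.mean()+140
ray=RR(t["rotation"]).apply([(u-t["cx"])/t["fx"],-(v-t["cy"])/t["fy"],-1]);e=np.array(t["eye"]);print('hole rim ray',(e+ray*(10-e[2])/ray[2]).round(1),(e+ray*(44-e[2])/ray[2]).round(1))
plan([(683,-82,130,2.07)])
print(s, r.sense()["qpos"].round(2))
```

```text
130 4 [469.2 -94.7 136.6]
140 11 [471.8 -93.9 144.6]
150 14 [472.  -95.  154.7]
160 12 [471.4 -94.1 164.6]
170 15 [472.6 -92.2 174.6]
180 10 [471.6 -94.5 184.5]
190 15 [472.9 -94.  194.6]
200 22 [471.4 -90.7 206.6]
210 4 [467.2 -89.4 210.9]
cgrip 80 ((683.3853759765625, -82.43157958984375), (46.420860290527344, 20.707462310791016), 27.2205753326416)
hole px 340.5 159.0 2
hole rim ray [618.5 -45.4  10. ] [611.9 -44.3  44. ]
at [466.9 -88.1 281.2] 0.755 open 0.601 F [0.8 0.5 1. ] t 27.125
-> (683, -82, 130, 2.07) 8 rows:
   [2.02, 1.8, 1.89] -0.164
   [1.7, 2.1, 1.89] -0.164
   [1.33, 2.35, 1.89] -0.164
   [0.93, 2.54, 1.89] -0.164
   [0.5, 2.66, 1.89] -0.164
   [0.06, 2.7, 1.89] -0.164
   [-0.38, 2.68, 1.89] -0.164
   [-0.82, 2.58, 1.89] -0.164
(slice(140, 160, None), slice(340, 362, None)) [-0.19  0.08  1.91 -0.    1.15  0.63]
```

View pics/g8.png

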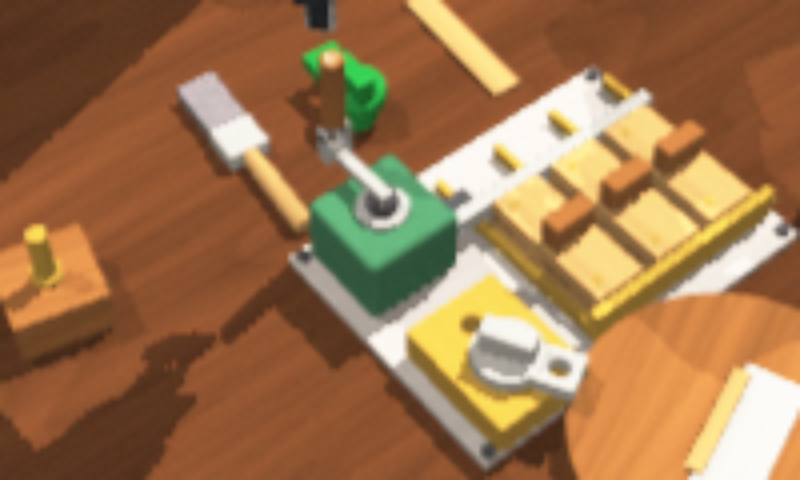

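Request:
apply_moves(
  deltas=[
    {"claw": -0.5,"delta_pos": [5.2,4.7,0],"yaw": 0.09},
    {"claw": -0.5,"delta_pos": [5.2,4.7,0],"yaw": 0.09},
    {"claw": -0.5,"delta_pos": [4.5,4.8,2],"yaw": 0.09},
    {"claw": -0.5,"delta_pos": [0,0,5],"yaw": 0},
    {"claw": -0.5,"delta_pos": [0,0,5],"yaw": 0},
    {"claw": -0.5,"delta_pos": [0,0,0],"yaw": 0},
    {"claw": -0.5,"delta_pos": [0,0,0],"yaw": 0},
  ],
)

```text
clock: 28.0
eef_pos: [650.3, -105.8, 318.8]
tcp_rot: [3.141, -0.0, 0.485]
contact_force: [0.6, -0.8, -0.3]
opening: 0.754
grasp_force: 0.0
```

Run:
```python
from h import *
plan([(683.3,-82.2,120,.485)])
f=grab("scene");W=cloud(f);z=W[...,2]
m=(z>41)&(z<48)&(W[...,0]>490)&(W[...,0]<575)&(W[...,1]>5)&(W[...,1]<195);Q=W[m]
yc=Q[:,1]; xc=Q[:,0]+0.0275*yc; print('bar x at y0',np.percentile(xc,[2,10,50,90,98]).round(1),m.sum())
g=np.load("pics/scene0.npz");W=cloud(g);z=W[...,2];m=(z>41)&(z<48)&(W[...,0]>490)&(W[...,0]<575)&(W[...,1]>5)&(W[...,1]<195);Q=W[m];xc=Q[:,0]+0.0275*Q[:,1];print('start',np.percentile(xc,[2,10,50,90,98]).round(1),m.sum())
```

```text
at [ 650.3 -105.8  163.8] 0.485 open 0.754 F [ 0.6 -0.8 -0.3] t 28.0
-> (683.3, -82.2, 120, 0.485) 2 rows:
   [2.01, -0.27, 2.19] -0.0
   [2.01, -0.27, 2.19] -0.0
bar x at y0 [538.8 542.8 556.7 573.9 577.4] 285
start [500.6 503.  509.1 514.7 516.5] 160
```

Request:
apply_moves(
  deltas=[
    {"claw": -0.5,"delta_pos": [2.0,-0.27,2.2],"yaw": 0},
    {"claw": -0.5,"delta_pos": [2.0,-0.27,2.2],"yaw": 0},
    {"claw": -0.5,"delta_pos": [0,0,2.3],"yaw": 0},
    {"claw": -0.5,"delta_pos": [0,0,1],"yaw": 0},
    {"claw": -0.5,"delta_pos": [0,0,0],"yaw": 0},
    {"claw": -0.5,"delta_pos": [0,0,0],"yaw": 0},
  ],
)

```text
clock: 28.8
eef_pos: [683.3, -82.7, 242.6]
tcp_rot: [3.14, -0.002, 0.485]
contact_force: [-0.7, -0.5, 0.8]
opening: 0.75
grasp_force: 0.0
```

Request:
apply_moves(
  deltas=[
    {"claw": 1,"delta_pos": [0,0,0],"yaw": 0},
    {"claw": 1,"delta_pos": [0,0,0],"yaw": 0},
    {"claw": 1,"delta_pos": [0,0,0],"yaw": 0},
    {"claw": 1,"delta_pos": [0,0,0],"yaw": 0},
    {"claw": 1,"delta_pos": [0,0,0],"yaw": 0},
  ],
  grip_force=30,
)

```text
clock: 29.42
eef_pos: [683.0, -82.4, 241.6]
tcp_rot: [3.141, -0.0, 0.485]
contact_force: [-1.7, -0.3, 6.2]
opening: 0.225
grasp_force: 30.5
```

Run:
```python
from h import *
plan([(683.3,-82.2,87,.485)])
```

```text
at [683.  -82.4  86.6] 0.485 open 0.225 F [-1.7 -0.3  6.2] t 29.425
-> (683.3, -82.2, 87, 0.485) 1 rows:
   [0.04, -0.01, -0.04] -0.0
```

Request:
apply_moves(
  deltas=[
    {"claw": 1,"delta_pos": [0,0,-0.1],"yaw": -0.168},
    {"claw": 1,"delta_pos": [0,0,0],"yaw": -0.168},
    {"claw": 1,"delta_pos": [0,0,0],"yaw": -0.168},
    {"claw": 1,"delta_pos": [0,0,0],"yaw": -0.168},
    {"claw": 1,"delta_pos": [0,0,0],"yaw": -0.168},
    {"claw": 1,"delta_pos": [0,0,0],"yaw": -0.168},
    {"claw": 1,"delta_pos": [0,0,0],"yaw": -0.168},
    {"claw": 1,"delta_pos": [0,0,0],"yaw": -0.168},
  ],
)

```text
clock: 30.42
eef_pos: [682.7, -82.4, 241.6]
tcp_rot: [-3.141, -0.0, 1.834]
contact_force: [0.0, 0.4, -0.9]
opening: 0.227
grasp_force: 29.6
```

Request:
apply_moves(
  deltas=[
    {"claw": 1,"delta_pos": [0,0,0],"yaw": -0.168},
    {"claw": 1,"delta_pos": [0,0,0],"yaw": -0.168},
    {"claw": 1,"delta_pos": [0,0,0],"yaw": -0.168},
    {"claw": 1,"delta_pos": [0,0,0],"yaw": -0.168},
    {"claw": 1,"delta_pos": [0,0,0],"yaw": -0.168},
    {"claw": 1,"delta_pos": [0,0,0],"yaw": -0.168},
    {"claw": 1,"delta_pos": [0,0,0],"yaw": -0.168},
    {"claw": 1,"delta_pos": [0,0,0],"yaw": -0.166},
  ],
)

```text
clock: 31.42
eef_pos: [682.6, -82.4, 241.6]
tcp_rot: [3.141, -0.001, -3.107]
contact_force: [-0.6, -0.8, 0.1]
opening: 0.224
grasp_force: 29.6
```

Request:
apply_moves(
  deltas=[
    {"claw": 1,"delta_pos": [0,0,0],"yaw": 0},
    {"claw": 1,"delta_pos": [0,0,0],"yaw": 0},
  ],
)

```text
clock: 31.68
eef_pos: [682.6, -82.4, 241.6]
tcp_rot: [3.142, -0.001, -3.116]
contact_force: [0.4, -0.0, -2.0]
opening: 0.227
grasp_force: 29.5
```

Request:
apply_moves(
  deltas=[
    {"claw": -0.5,"delta_pos": [0,0,0],"yaw": 0},
    {"claw": -0.5,"delta_pos": [0,0,0],"yaw": 0},
    {"claw": -0.5,"delta_pos": [0,0,-5],"yaw": 0},
    {"claw": -0.5,"delta_pos": [0,0,-5],"yaw": 0},
    {"claw": -0.5,"delta_pos": [0,0,0],"yaw": 0},
  ],
)

```text
clock: 32.3
eef_pos: [684.4, -82.6, 347.1]
tcp_rot: [-3.14, 0.008, -3.113]
contact_force: [-0.1, 0.4, -0.0]
opening: 0.751
grasp_force: 0.0
```

Run:
```python
from h import *
t=grab("top");T=cloud(t);z=T[...,2]; print((T[223,426]).round(1))
s=np.s_[205:240,405:445]; q=(z[s]>85); Q=T[s][q]; print('pin',q.sum(),Q.mean(0).round(1),Q.min(0).round(1),Q.max(0).round(1))
g=grab("scene");G=cloud(g);zz=G[...,2];hs=cv2.cvtColor(g["img"],cv2.COLOR_BGR2HSV)
m=(zz>55)&(abs(G[...,0]-394)<30)&(abs(G[...,1]+325)<30);Q=G[m];print('pin scene',m.sum(),Q.mean(0).round(1),[Q[(Q[:,2]>a)&(Q[:,2]<a+15)].mean(0).round(1) for a in(55,70,85)])
cv2.imwrite("pics/g9.png",np.hstack([cv2.resize(g["img"][220:300,300:400],None,fx=3.9,fy=3.9),cv2.resize(t["img"][115:205,330:430],None,fx=3.9,fy=3.9)[:312]]))
plan([(393,-325.5,190,1.6)])
```

```text
[ 387.9 -319.9   84.6]
pin 26 [ 393.7 -324.5   99.2] [ 387.2 -333.2   88.3] [ 400.3 -315.9  105.2]
pin scene 72 [ 394.7 -327.2   83.2] [array([ 396.2, -328. ,   61.3]), array([ 397.1, -327.4,   79.1]), array([ 393.1, -326.9,   96. ])]
at [682.8 -82.4 187.6] -3.113 open 0.75 F [-0.6  0.4 -0.6] t 32.4
-> (393, -325.5, 190, 1.6) 28 rows:
   [1.06, -0.84, -0.01] -0.168
   [1.18, -0.65, -0.01] -0.168
   [1.28, -0.44, -0.01] -0.168
   [1.33, -0.22, -0.01] -0.168
   [1.35, 0.01, -0.01] -0.168
   [1.33, 0.23, -0.01] -0.168
   [1.27, 0.45, -0.01] -0.168
   [1.18, 0.66, -0.01] -0.168
   [1.05, 0.85, -0.01] -0.168
   [0.9, 1.01, -0.01] -0.168
   [0.71, 1.15, -0.01] -0.168
   [0.51, 1.25, -0.01] -0.168
   [0.3, 1.32, -0.01] -0.168
   [0.07, 1.35, -0.01] -0.168
   [-0.16, 1.34, -0.01] -0.168
   [-0.38, 1.3, -0.01] -0.168
   [-0.59, 1.21, -0.01] -0.168
   [-0.79, 1.1, -0.01] -0.168
   [-0.96, 0.95, -0.01] -0.168
   [-1.11, 0.78, -0.01] -0.168
   [-1.22, 0.58, -0.01] -0.168
   [-1.3, 0.37, -0.01] -0.168
   [-1.34, 0.15, -0.01] -0.168
   [-1.35, -0.08, -0.01] -0.168
   [-1.32, -0.31, -0.01] -0.168
   [-1.25, -0.52, -0.01] -0.168
   [-1.14, -0.72, -0.01] -0.168
   [-1.0, -0.9, -0.01] -0.168
```

View pics/g9.png

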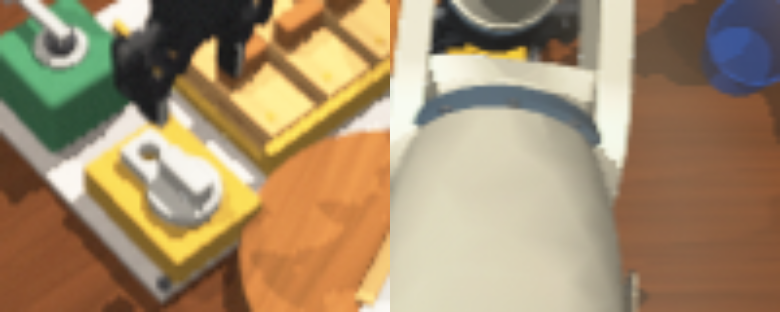

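Run:
```python
import h; from h import *
s=r.sense()
import builtins
# unwrap yaw
o=r.sense
class S: pass
p=np.array(s["eef_pos"])-[0,0,155]; y=s["tcp_rot"][2]; w=np.array([394,-325.2,170]); d=(w-p)/10; c,sn=np.cos(y),np.sin(y)
print(p.round(1),y, [round(v,2) for v in(c*d[0]+sn*d[1],sn*d[0]-c*d[1],-d[2])], np.linalg.norm(d)/5.8)
```

```text
[682.8 -82.4 187.6] -3.1128867413150494 [np.float64(29.56), np.float64(-23.44), np.float64(1.76)] 6.511752726074972
```

Request:
apply_moves(
  deltas=[
    {"claw": -0.5,"delta_pos": [4.22,-3.35,0.25],"yaw": 0},
    {"claw": -0.5,"delta_pos": [4.22,-3.35,0.25],"yaw": 0},
    {"claw": -0.5,"delta_pos": [4.22,-3.35,0.25],"yaw": 0},
    {"claw": -0.5,"delta_pos": [4.22,-3.35,0.25],"yaw": 0},
    {"claw": -0.5,"delta_pos": [4.22,-3.35,0.25],"yaw": 0},
    {"claw": -0.5,"delta_pos": [4.22,-3.35,0.25],"yaw": 0},
    {"claw": -0.5,"delta_pos": [4.22,-3.35,0.25],"yaw": 0},
    {"claw": -0.5,"delta_pos": [0,0,3],"yaw": 0},
  ],
)

```text
clock: 33.4
eef_pos: [392.0, -327.4, 294.3]
tcp_rot: [-3.141, 0.0, -3.117]
contact_force: [-0.3, 0.6, 0.2]
opening: 0.746
grasp_force: 0.0
```

Request:
apply_moves(
  deltas=[
    {"claw": -0.5,"delta_pos": [0,0,0],"yaw": 0},
    {"claw": -0.5,"delta_pos": [0,0,0],"yaw": 0},
  ],
)

```text
clock: 33.65
eef_pos: [394.7, -325.1, 294.3]
tcp_rot: [3.141, -0.001, -3.112]
contact_force: [0.2, 0.2, 0.8]
opening: 0.748
grasp_force: 0.0
```

Run:
```python
from h import *
s=r.sense();p=np.array(s["eef_pos"])-[0,0,155]; y=s["tcp_rot"][2]; w=np.array([394,-325.2,88]); d=(w-p)/10; c,sn=np.cos(y),np.sin(y)
print(p.round(1),y, [round(v,2) for v in(c*d[0]+sn*d[1],sn*d[0]-c*d[1],-d[2])],s["qpos"].round(2))
# eye / lug / collar from the top, now unobstructed
t=grab("top");T=cloud(t);z=T[...,2]; e=np.array(t["eye"])
s_=np.s_[115:165,330:375]; q=(z[s_]>76)&(z[s_]<90); R=cv2.minAreaRect(T[s_][q][:,:2].astype(np.float32)); print('cgrip',q.sum(),R)
s_=np.s_[142:162,342:364]; print(z[s_].round()[:, :].astype(int).tolist().__str__().replace('], ','],\n'))
```

```text
[ 394.7 -325.1  139.3] -3.1119501627742467 [np.float64(0.07), np.float64(-0.0), np.float64(5.13)] [-0.69  0.32  1.97  0.    0.85 -2.29]
cgrip 81 ((684.7816772460938, -81.40850830078125), (45.89361572265625, 20.139543533325195), 4.6943278312683105)
[[47, 46, 48, 59, 57, 61, 60, 62, 82, 82, 82, 77, 75, 63, 61, 59, 66, 45, 48, 49, 43, 48],
[48, 47, 48, 49, 64, 60, 60, 59, 66, 69, 66, 64, 60, 56, 58, 57, 47, 41, 50, 48, 43, 54],
[42, 40, 43, 42, 52, 58, 52, 60, 55, 52, 57, 57, 59, 63, 57, 52, 45, 46, 44, 46, 44, 51],
[40, 43, 47, 42, 46, 61, 56, 56, 61, 65, 55, 62, 58, 57, 55, 44, 43, 51, 45, 45, 45, 46],
[44, 41, 52, 47, 45, 59, 61, 56, 61, 54, 61, 56, 66, 62, 64, 47, 45, 48, 42, 41, 47, 42],
[44, 41, 45, 42, 43, 56, 56, 55, 59, 46, 49, 50, 59, 61, 55, 63, 44, 48, 42, 49, 44, 43],
[48, 46, 48, 42, 45, 50, 62, 66, 47, 44, 41, 43, 50, 57, 60, 58, 44, 50, 48, 44, 49, 37],
[44, 49, 42, 47, 52, 51, 60, 59, 31, 25, 26, 34, 47, 62, 61, 62, 47, 40, 43, 45, 43, 47],
[44, 39, 40, 38, 46, 46, 60, 63, 12, 10, 11, 16, 35, 61, 60, 59, 42, 49, 46, 46, 47, 42],
[41, 43, 41, 44, 43, 50, 62, 62, 55, 12, 
[... 234 characters left out ...]
 44, 46, 47, 45, 56, 62, 61, 60, 54, 51, 55, 51, 55, 55, 40, 48, 45, 52, 40, 47],
[42, 41, 50, 46, 42, 41, 46, 46, 49, 49, 47, 50, 42, 42, 46, 50, 52, 44, 49, 40, 48, 43],
[51, 47, 49, 43, 48, 46, 46, 44, 49, 41, 46, 46, 37, 48, 42, 48, 44, 36, 45, 48, 41, 41],
[44, 45, 48, 46, 46, 44, 46, 46, 49, 48, 46, 47, 45, 45, 45, 44, 49, 47, 49, 44, 43, 45],
[40, 48, 47, 46, 45, 44, 52, 43, 44, 42, 44, 41, 42, 49, 45, 43, 47, 50, 43, 39, 43, 40],
[34, 39, 33, 37, 37, 38, 33, 27, 33, 34, 38, 32, 32, 33, 25, 32, 25, 26, 26, 26, 19, 25],
[19, 15, 13, 22, 17, 17, 13, 18, 20, 13, 8, 14, 9, 11, 12, 12, 9, 14, 12, 8, 14, 13],
[8, 9, 8, 10, 9, 12, 9, 8, 16, 14, 13, 13, 10, 12, 13, 10, 11, 7, 16, 15, 12, 12]]
```

Request:
apply_moves(
  deltas=[
    {"claw": -0.5,"delta_pos": [0.05,0,3],"yaw": 0},
    {"claw": -0.5,"delta_pos": [0,0,2.1],"yaw": 0},
    {"claw": -0.5,"delta_pos": [0,0,0],"yaw": 0},
    {"claw": 1,"delta_pos": [0,0,0],"yaw": 0},
    {"claw": 1,"delta_pos": [0,0,0],"yaw": 0},
    {"claw": 1,"delta_pos": [0,0,0],"yaw": 0},
    {"claw": 1,"delta_pos": [0,0,0],"yaw": 0},
    {"claw": 1,"delta_pos": [0,0,0],"yaw": 0},
  ],
  grip_force=40,
)

```text
clock: 34.7
eef_pos: [394.3, -325.7, 244.5]
tcp_rot: [-3.141, 0.001, -3.112]
contact_force: [0.5, 1.4, 5.5]
opening: 0.196
grasp_force: 38.8
```

Run:
```python
from h import *
s=r.sense();print(np.array(s["eef_pos"])-[0,0,155],s["tcp_rot"],s["opening"],s["contact_force"])
t=grab("top");e=np.array(t["eye"])
def ray(f,u,v,k):
    q=RR(f["rotation"]).apply([(u-f["cx"])/f["fx"],-(v-f["cy"])/f["fy"],-1]);e=np.array(f["eye"]);return (e+q*(k-e[2])/q[2]).round(1)
print('eye by ray',ray(t,352,149,58))
T=cloud(t);z=T[...,2];m=np.zeros(z.shape,bool);m[142:156,345:360]=True;m&=(z>52)&(z<67)
Q=T[m];k=Q[:,0]<662;Q=Q[k];print('lug',Q.mean(0),cv2.minAreaRect(Q[Q[:,0]<650][:,:2].astype(np.float32)))
```

```text
[ 394.26218526 -325.71706735   89.53138918] [-3.14066585e+00  1.29609795e-03 -3.11249642e+00] 0.1956938355412829 [0.53850506 1.44889944 5.49318874]
eye by ray [643.2 -83.4  58. ]
lug [643.85308766 -83.95530337  58.81746435] ((638.025634765625, -84.03565979003906), (24.798063278198242, 34.140079498291016), 2.9127535820007324)
```

Request:
apply_moves(
  deltas=[
    {"claw": 1,"delta_pos": [0,0,-5],"yaw": 0},
    {"claw": 1,"delta_pos": [0,0,-5],"yaw": 0},
    {"claw": 1,"delta_pos": [-4.24,3.91,0],"yaw": 0},
    {"claw": 1,"delta_pos": [-4.24,3.91,0],"yaw": 0},
    {"claw": 1,"delta_pos": [-4.24,3.91,0],"yaw": 0},
    {"claw": 1,"delta_pos": [-4.24,3.91,0],"yaw": 0},
    {"claw": 1,"delta_pos": [-4.24,3.91,0],"yaw": 0},
    {"claw": 1,"delta_pos": [-4.24,3.91,0],"yaw": 0},
  ],
)

```text
clock: 35.75
eef_pos: [642.4, -82.0, 343.9]
tcp_rot: [-3.141, 0.0, -3.112]
contact_force: [0.3, -0.7, -0.9]
opening: 0.192
grasp_force: 39.5
```

Request:
apply_moves(
  deltas=[
    {"claw": 1,"delta_pos": [0,0,2],"yaw": 0},
    {"claw": 1,"delta_pos": [0,0,0],"yaw": 0},
    {"claw": 1,"delta_pos": [0,0,0],"yaw": 0},
    {"claw": 1,"delta_pos": [0,0,0],"yaw": 0},
  ],
)

```text
clock: 36.25
eef_pos: [640.9, -84.5, 324.2]
tcp_rot: [-3.141, 0.001, -3.114]
contact_force: [0.7, -0.6, -1.7]
opening: 0.196
grasp_force: 39.5
```

Run:
```python
from h import *
s=r.sense();p=np.array(s["eef_pos"])-[0,0,155];print(p,s["tcp_rot"],s["opening"],s["contact_force"])
g=grab("scene");G=cloud(g);z=G[...,2];hs=cv2.cvtColor(g["img"],cv2.COLOR_BGR2HSV)
m=(z>66)&(z<p[2]-30)&(abs(G[...,0]-p[0])<25)&(abs(G[...,1]-p[1])<25)
for a in range(66,150,8):
    k=m&(z>=a)&(z<a+8)
    if k.any(): print(a,k.sum(),G[k].mean(0).round(1))
np.savez("pics/scpin.npz",**{k:np.array(v) for k,v in g.items()})
```

```text
[640.93355004 -84.54675067 169.24209887] [-3.14137029e+00  6.68155621e-04 -3.11372960e+00] 0.19567458279479774 [ 0.66774927 -0.57279485 -1.74365889]
66 4 [662.  -92.9  70.8]
74 8 [662.3 -86.   80.4]
82 9 [658.  -84.   84.5]
90 3 [639.8 -85.8  95.4]
98 5 [639.3 -87.4 101.6]
106 6 [640.  -87.  108.6]
122 16 [642.7 -90.7 127.8]
130 23 [641.6 -87.  132.6]
138 2 [642.  -89.4 139.2]
```

Request:
apply_moves(
  deltas=[
    {"claw": 1,"delta_pos": [-0.1,0.07,2],"yaw": 0},
    {"claw": 1,"delta_pos": [0,0,1],"yaw": 0},
    {"claw": 1,"delta_pos": [0,0,0.5],"yaw": 0},
    {"claw": 1,"delta_pos": [0,0,0.0],"yaw": 0},
  ],
)

```text
clock: 36.8
eef_pos: [642.2, -82.8, 287.8]
tcp_rot: [3.141, -0.001, -3.112]
contact_force: [0.2, -1.1, -0.4]
opening: 0.195
grasp_force: 39.5
```

Request:
apply_moves(
  deltas=[
    {"claw": 1,"delta_pos": [0,0,0.5],"yaw": 0},
    {"claw": 1,"delta_pos": [0,0,0.0],"yaw": 0},
  ],
)

```text
clock: 37.05
eef_pos: [642.3, -82.8, 283.3]
tcp_rot: [3.142, -0.0, -3.112]
contact_force: [-0.7, 0.2, -1.6]
opening: 0.196
grasp_force: 39.5
```

Run:
```python
from h import *
s=r.sense();p=np.array(s["eef_pos"])-[0,0,155];print(p,s["tcp_rot"],s["opening"],s["contact_force"])
g=grab("scene");cv2.imwrite("pics/ins.png",cv2.resize(g["img"][225:285,320:400],None,fx=6,fy=6,interpolation=2))
```

```text
[642.25139518 -82.76762937 128.32580533] [ 3.14154460e+00 -2.44626847e-04 -3.11229260e+00] 0.19575591405768827 [-0.67005266  0.23168348 -1.59904107]
```

Request:
apply_moves(
  deltas=[
    {"claw": 1,"delta_pos": [0,0,0.5],"yaw": 0},
    {"claw": 1,"delta_pos": [0,0,0.5],"yaw": 0},
    {"claw": 1,"delta_pos": [0,0,0],"yaw": 0},
  ],
)

```text
clock: 37.48
eef_pos: [642.1, -82.8, 272.9]
tcp_rot: [3.141, -0.001, -3.112]
contact_force: [-0.7, 0.1, -0.7]
opening: 0.195
grasp_force: 39.5
```

Request:
apply_moves(
  deltas=[
    {"claw": 1,"delta_pos": [0,0,0.5],"yaw": 0},
    {"claw": 1,"delta_pos": [0,0,0.5],"yaw": 0},
    {"claw": 1,"delta_pos": [0,0,0.2],"yaw": 0},
    {"claw": 1,"delta_pos": [0,0,0],"yaw": 0},
  ],
)

```text
clock: 37.98
eef_pos: [642.3, -82.8, 261.3]
tcp_rot: [3.142, -0.0, -3.112]
contact_force: [0.4, -0.2, -0.3]
opening: 0.193
grasp_force: 39.5
```

Request:
apply_moves(
  deltas=[
    {"claw": 1,"delta_pos": [0,0,0.2],"yaw": 0},
    {"claw": 1,"delta_pos": [0,0,0.2],"yaw": 0},
    {"claw": 1,"delta_pos": [0,0,0],"yaw": 0},
  ],
)

```text
clock: 38.35
eef_pos: [642.5, -82.8, 258.6]
tcp_rot: [-3.141, 0.001, -3.112]
contact_force: [-2.1, 0.8, 7.3]
opening: 0.195
grasp_force: 40.6
```

Request:
apply_moves(
  deltas=[
    {"claw": -0.2,"delta_pos": [0,0,0],"yaw": 0},
    {"claw": -0.2,"delta_pos": [0,0,0],"yaw": 0},
    {"claw": -0.2,"delta_pos": [0,0,0],"yaw": 0},
    {"claw": -0.2,"delta_pos": [0,0,-5],"yaw": 0},
    {"claw": -0.2,"delta_pos": [0,0,-5],"yaw": 0},
    {"claw": -0.2,"delta_pos": [0,0,-5],"yaw": 0},
    {"claw": -0.2,"delta_pos": [5.8,0,0],"yaw": 0},
    {"claw": -0.2,"delta_pos": [5.8,0,0],"yaw": 0},
  ],
)

```text
clock: 39.35
eef_pos: [525.2, -86.2, 407.9]
tcp_rot: [-3.141, 0.001, -3.112]
contact_force: [-0.8, -1.3, -0.1]
opening: 0.6
grasp_force: 0.0
```

Request:
apply_moves(
  deltas=[
    {"claw": -0.2,"delta_pos": [5.8,0,0],"yaw": 0},
    {"claw": -0.2,"delta_pos": [0,0,0],"yaw": 0},
    {"claw": -0.2,"delta_pos": [0,0,0],"yaw": 0},
  ],
)

```text
clock: 39.72
eef_pos: [469.0, -88.0, 408.1]
tcp_rot: [-3.141, 0.002, -3.113]
contact_force: [0.4, 0.6, 0.2]
opening: 0.597
grasp_force: 0.0
```

Run:
```python
from h import *
s=r.sense();p=np.array(s["eef_pos"])-[0,0,155];print(p,s["tcp_rot"],s["opening"],s["contact_force"])
g=grab("scene");G=cloud(g);z=G[...,2]
m=(z>68)&(z<125)&(abs(G[...,0]-642)<14)&(abs(G[...,1]+85)<14);Q=G[m];print('pin',len(Q),Q.mean(0).round(1),np.percentile(Q[:,2],[2,50,98]).round(1))
m=(z>136)&(z<205)&(abs(G[...,0]-468)<20)&(abs(G[...,1]+90)<20);Q=G[m];print('grip',len(Q),Q.mean(0).round(1))
```

```text
[468.97286608 -88.00613371 253.09778411] [-3.14126719e+00  1.87683925e-03 -3.11262061e+00] 0.5966630860177496 [0.35302704 0.62503088 0.24357622]
pin 70 [642.  -85.4  97.7] [ 68.7 101.1 116.2]
grip 87 [471.6 -93.9 171.5]
```

Request:
apply_moves(
  deltas=[
    {"claw": -0.2,"delta_pos": [0.05,0,4],"yaw": 0},
    {"claw": -0.2,"delta_pos": [0,0,2.4],"yaw": 0},
    {"claw": -0.2,"delta_pos": [0,0,0],"yaw": 0},
    {"claw": 1,"delta_pos": [0,0,0],"yaw": 0},
    {"claw": 1,"delta_pos": [0,0,0],"yaw": 0},
    {"claw": 1,"delta_pos": [0,0,0],"yaw": 0},
    {"claw": 1,"delta_pos": [0,0,0],"yaw": 0},
  ],
  grip_force=40,
)

```text
clock: 40.65
eef_pos: [468.5, -88.1, 344.6]
tcp_rot: [-3.141, 0.003, -3.112]
contact_force: [1.0, -1.2, 7.0]
opening: 0.226
grasp_force: 39.1
```

Request:
apply_moves(
  deltas=[
    {"claw": 1,"delta_pos": [-1.17,0,0.12],"yaw": 0},
    {"claw": 1,"delta_pos": [-1.13,0,0.34],"yaw": 0},
    {"claw": 1,"delta_pos": [-1.04,0,0.55],"yaw": 0},
    {"claw": 1,"delta_pos": [-0.91,0,0.75],"yaw": 0},
    {"claw": 1,"delta_pos": [0,0,0],"yaw": 0},
  ],
)

```text
clock: 41.28
eef_pos: [511.0, -86.8, 326.2]
tcp_rot: [-3.141, 0.001, -3.112]
contact_force: [2.5, -1.5, 0.6]
opening: 0.224
grasp_force: 38.9
```

Run:
```python
from h import *
s=r.sense();p=np.array(s["eef_pos"])-[0,0,155];print(p,s["opening"],s["contact_force"])
```

```text
[510.965199   -86.8343892  171.17146628] 0.22380278000973897 [ 2.48265969 -1.54143562  0.61803715]
```

Request:
apply_moves(
  deltas=[
    {"claw": 1,"delta_pos": [-0.75,0,0.91],"yaw": 0},
    {"claw": 1,"delta_pos": [-0.55,0,1.04],"yaw": 0},
    {"claw": 1,"delta_pos": [-0.34,0,1.13],"yaw": 0},
    {"claw": 1,"delta_pos": [0,0,0],"yaw": 0},
  ],
)

```text
clock: 41.78
eef_pos: [528.4, -86.4, 295.8]
tcp_rot: [-3.141, 0.005, -3.112]
contact_force: [6.0, -1.3, 1.1]
opening: 0.219
grasp_force: 39.6
```

Request:
apply_moves(
  deltas=[
    {"claw": 1,"delta_pos": [-0.1,0,0.6],"yaw": 0},
    {"claw": 1,"delta_pos": [0,0,0.5],"yaw": 0},
    {"claw": 1,"delta_pos": [0,0,0],"yaw": 0},
  ],
)

```text
clock: 42.15
eef_pos: [529.8, -86.4, 285.6]
tcp_rot: [-3.141, 0.006, -3.112]
contact_force: [8.3, -1.1, 5.1]
opening: 0.225
grasp_force: 40.8
```

Run:
```python
from h import *
s=r.sense();p=np.array(s["eef_pos"])-[0,0,155];print(p,s["opening"],s["contact_force"])
g=grab("scene");G=cloud(g);z=G[...,2];hs=cv2.cvtColor(g["img"],cv2.COLOR_BGR2HSV)
m=(z>106)&(z<200)&(hs[...,0]<22)&(hs[...,1]>90)&(G[...,0]>455)&(G[...,0]<580)&(abs(G[...,1]+90)<25);Q=G[m]
for a in range(460,570,10):
    k=(Q[:,0]>=a)&(Q[:,0]<a+10)
    if k.any(): print(a,k.sum(),Q[k].mean(0).round(1))
```

```text
[529.82986541 -86.35785666 130.59923192] 0.22536255433560295 [ 8.27351522 -1.11846912  5.14751815]
480 4 [486.4 -94.1 140.8]
490 3 [492.7 -96.7 139.9]
510 3 [ 517.1 -109.   175.2]
520 2 [525.  -98.1 163.1]
530 15 [536.6 -86.8 150.4]
540 22 [544.5 -86.5 153.2]
550 1 [550.2 -92.4 151.8]
```

Request:
apply_moves(
  deltas=[
    {"claw": -0.3,"delta_pos": [0,0,0],"yaw": 0},
    {"claw": -0.3,"delta_pos": [0,0,0],"yaw": 0},
    {"claw": -0.3,"delta_pos": [0,0,0],"yaw": 0},
    {"claw": -0.3,"delta_pos": [0,0,-4],"yaw": 0},
    {"claw": 0.2,"delta_pos": [0,0,-3],"yaw": 0},
    {"claw": 1,"delta_pos": [-1.3,0,0],"yaw": 0},
    {"claw": 1,"delta_pos": [0,0,0],"yaw": 0},
    {"claw": 1,"delta_pos": [0,0,0],"yaw": 0},
  ],
)

```text
clock: 43.2
eef_pos: [540.2, -85.7, 352.7]
tcp_rot: [3.141, -0.003, -3.112]
contact_force: [-1.3, 0.3, 0.0]
opening: 0.001
grasp_force: 0.0
```

Request:
apply_moves(
  deltas=[
    {"claw": 1,"delta_pos": [0,0,0],"yaw": 0},
    {"claw": 1,"delta_pos": [0,0,2],"yaw": 0},
    {"claw": 1,"delta_pos": [0,0,0.6],"yaw": 0},
    {"claw": 1,"delta_pos": [0,0,0],"yaw": 0},
  ],
)

```text
clock: 43.7
eef_pos: [540.7, -85.8, 327.8]
tcp_rot: [3.141, -0.001, -3.112]
contact_force: [0.0, -0.5, 0.1]
opening: -0.0
grasp_force: 0.0
```

Run:
```python
from h import *
s=r.sense();p=np.array(s["eef_pos"])-[0,0,155];print(p,s["opening"],s["contact_force"])
```

```text
[540.65113388 -85.79143133 172.81839247] -0.00016326382421695375 [ 0.00878379 -0.4604563   0.12967854]
```

Request:
apply_moves(
  deltas=[
    {"claw": 1,"delta_pos": [0,0,0.5],"yaw": 0},
    {"claw": 1,"delta_pos": [0,0,0.5],"yaw": 0},
    {"claw": 1,"delta_pos": [0,0,0],"yaw": 0},
  ],
)

```text
clock: 44.08
eef_pos: [540.6, -85.8, 317.8]
tcp_rot: [3.141, -0.001, -3.112]
contact_force: [0.9, -0.1, 1.0]
opening: -0.002
grasp_force: 0.7
```

Request:
apply_moves(
  deltas=[
    {"claw": 1,"delta_pos": [0,0,0.5],"yaw": 0},
    {"claw": 1,"delta_pos": [0,0,0],"yaw": 0},
  ],
)

```text
clock: 44.32
eef_pos: [540.6, -85.7, 312.7]
tcp_rot: [3.141, -0.001, -3.112]
contact_force: [0.3, 0.5, 1.3]
opening: 0.005
grasp_force: 0.6
```

Request:
apply_moves(
  deltas=[
    {"claw": 1,"delta_pos": [0,0,0.4],"yaw": 0},
    {"claw": 1,"delta_pos": [0,0,0],"yaw": 0},
  ],
)

```text
clock: 44.58
eef_pos: [540.6, -85.8, 308.8]
tcp_rot: [3.141, -0.001, -3.112]
contact_force: [1.2, 0.2, 0.8]
opening: 0.001
grasp_force: 0.5
```

Request:
apply_moves(
  deltas=[
    {"claw": 1,"delta_pos": [0,0,0.2],"yaw": 0},
    {"claw": 1,"delta_pos": [0,0,0],"yaw": 0},
  ],
)

```text
clock: 44.82
eef_pos: [540.8, -85.8, 307.1]
tcp_rot: [-3.142, -0.0, -3.112]
contact_force: [0.7, -0.3, 3.3]
opening: 0.001
grasp_force: 1.6
```

Request:
apply_moves(
  deltas=[
    {"claw": 1,"delta_pos": [0,0,0.3],"yaw": 0},
    {"claw": 1,"delta_pos": [0,0,0],"yaw": 0},
  ],
)

```text
clock: 45.08
eef_pos: [541.0, -85.9, 305.5]
tcp_rot: [-3.141, 0.001, -3.112]
contact_force: [-3.7, 0.3, 18.4]
opening: 0.001
grasp_force: 9.2
```

Request:
apply_moves(
  deltas=[
    {"claw": 1,"delta_pos": [0,0,0.2],"yaw": 0},
    {"claw": 1,"delta_pos": [0,0,0],"yaw": 0},
  ],
)

```text
clock: 45.32
eef_pos: [541.1, -86.0, 304.5]
tcp_rot: [-3.141, 0.001, -3.112]
contact_force: [-5.9, 0.3, 30.3]
opening: 0.005
grasp_force: 14.4
```

Run:
```python
from h import *
g=grab("scene");G=cloud(g);z=G[...,2];hs=cv2.cvtColor(g["img"],cv2.COLOR_BGR2HSV)
m=(z>106)&(z<200)&(hs[...,0]<22)&(hs[...,1]>90)&(G[...,0]>455)&(G[...,0]<580)&(abs(G[...,1]+90)<25);Q=G[m]
for a in range(460,570,10):
    k=(Q[:,0]>=a)&(Q[:,0]<a+10)
    if k.any(): print(a,k.sum(),Q[k].mean(0).round(1),Q[k][:,2].max().round(1))
```

```text
480 1 [484.8 -79.6 130.5] 130.5
500 2 [504.8 -96.3 126.6] 128.0
510 7 [515.2 -95.7 126.7] 131.8
520 5 [526.1 -95.8 128.6] 132.1
530 10 [535.  -98.5 142. ] 189.6
540 14 [546.9 -91.6 131.4] 175.0
550 2 [550.4 -91.  129.2] 135.4
```

Request:
apply_moves(
  deltas=[
    {"claw": 1,"delta_pos": [0,0,-2],"yaw": 0},
    {"claw": 1,"delta_pos": [0,0,-5],"yaw": 0},
    {"claw": 1,"delta_pos": [0,0,-5],"yaw": 0},
    {"claw": 1,"delta_pos": [1,-5,0],"yaw": 0},
    {"claw": 1,"delta_pos": [1,-5.5,0],"yaw": 0},
    {"claw": 1,"delta_pos": [1,-5.5,0],"yaw": 0},
    {"claw": 1,"delta_pos": [1,-5.5,0],"yaw": 0},
    {"claw": 1,"delta_pos": [0,0,0],"yaw": 0},
  ],
)

```text
clock: 46.38
eef_pos: [505.9, -304.9, 421.3]
tcp_rot: [3.142, -0.002, -3.116]
contact_force: [0.3, 0.5, -0.1]
opening: -0.0
grasp_force: 0.0
```

Run:
```python
from h import *
t=grab("top");g=grab("scene")
cv2.imwrite("pics/fin.png",np.vstack([cv2.resize(t["img"][115:215,250:390],None,fx=3,fy=3),cv2.resize(g["img"][190:300,280:420],None,fx=3,fy=3)[:300]]))
for f in (t,g):
    G=cloud(f);z=G[...,2];hs=cv2.cvtColor(f["img"],cv2.COLOR_BGR2HSV)
    m=(z>106)&(z<200)&(hs[...,0]<22)&(hs[...,1]>90)&(G[...,0]>455)&(G[...,0]<580)&(abs(G[...,1]+90)<25);Q=G[m];k=Q[:,0]<510
    print('grip',len(Q),Q[k].mean(0).round(1),Q[~k].mean(0).round(1),Q.max(0).round(1))
    m=(z>66)&(abs(G[...,0]-642)<18)&(abs(G[...,1]+84)<18);Q=G[m];print('pin top',Q[Q[:,2]>100].mean(0).round(1),len(Q))
```

```text
grip 135 [494.4 -87.4 131.5] [530.8 -86.3 132.5] [552.7 -77.1 140.4]
pin top [640.4 -82.2 113.6] 43
grip 134 [492.6 -90.5 131.5] [532.2 -89.6 131.4] [551.4 -79.2 139.1]
pin top [640.4 -84.5 110.8] 75
```

View pics/fin.png

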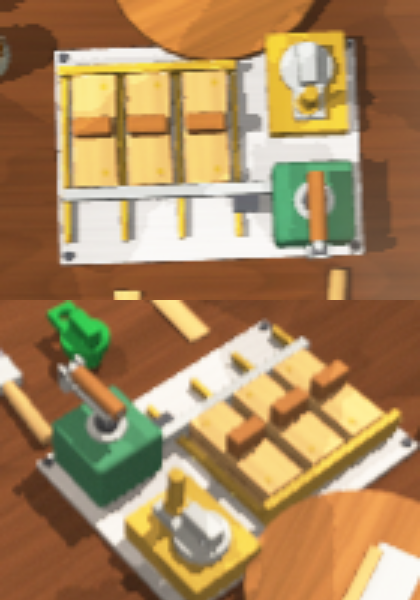

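```bash
python3 -c "
from rig import r
print(r.sign_off())"
```

```text
the job is handed in; nothing more can be done
None
```

I handed the job in at about 46 s: the three moulds are in their lanes rib up, the crank is wound to its stop with the bar closed on them, the pin is seated through collar and housing, and the grip is folded flat.

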